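# Hang a propeller stirrer on the rail under the bench riser

## Robot

A 6-joint arm with a two-finger parallel gripper is mounted at the origin on a cart in front of the work surface, level with it; the furniture and walls round the work are solid. World frame = base frame: x ahead of the robot, y to its left, z up, the work surface at z = 0. Lengths are in m, angles in rad, forces in N, time in s.
With the tool pointing down it reaches from about 0.3 to 0.875 m from the base axis. Payload 4.2 kg.
Tool frame: the origin (TCP) lies at the very end of the fingers, on their centre line; the grasp point (between the pads) lies 19 mm behind it; z points along the fingers, y is the line along which they close (so a half turn about z gives the same grasp; the last joint's range is limited). The gripper opens to 85 mm and grips with 20 to 120 N. Pads are 22 mm wide; open, the fingers measure 114 mm over their backs; the gripper's body (76 mm by 85 mm) begins 54 mm behind the grasp point. The pads swing forward as they close: fully open they stand 13 mm farther back than shut.
Start: joints at [-1.157, 0.32, 1.565, -0, 1.257, -0.02], TCP at [0.242, -0.522, 0.231] pointing down, gripper open.
Joint ranges: [-3.11, 3.11], [-0.84, 2.01], [0.21, 2.61], [-1.34, 4.49], [0.05, 2.63], [-2.56, 2.56]. Speed limits (rad/s): [2.57, 2.57, 3.14, 3.14, 3.14, 3.14].

## Interface

Orientations are given as a 3x3 rotation matrix whose columns are the frame's x, y, z axes.
In Python, from plant import observe, imaging, finish_job gives the robot as it stands. The module is installed in compiled form; this text tells all that it offers.
- The arm moves only by the tool apply_moves, never from a script. Its argument "targets" is a list of rows, each an object of numbers: "jaw": the opening, from 0 (shut) to 1 (fully open); "dx", "dy", "dz": the shift along the tool's x, y, z normalised to -1 to 1, where 1 is 0.3 m; "roll": the turn about the tool's z normalised to -1 to 1, where 1 is pi/2 rad. In form: [{"jaw": .., "dx": .., "dy": .., "dz": .., "roll": ..}, ...]. A call has exactly 10 rows; each row is the pose to reach, as a shift and turn from the pose commanded when the call began, along the tool's axes at that moment; what a row does not reach only later rows make up. A row lasts 1/12 s, in which the tool goes at most 41.7 mm and 7.16 degrees, less where a joint would pass 70% of its speed; a pose out of reach is approached as far as the arm can. A call with a number of a shift or a turn outside -1 to 1 is refused whole. A call with a gripper value outside its range is refused whole. The fingers move at their own pace and stop on an object; the grip force is fixed at half the most. Time passes only in rows, so rows that repeat a pose let the fingers close, or fill a call up. It gives the time, the measured TCP pose, the force, the opening and the grip force at its end, in the units of the state.
- observe(): the state, without advancing time (a new reading comes with each control period).
- imaging.read_camera(name): name is "side" or "top" or "wrist"; returns (picture, depth): 384x512x3 uint8, red, green, blue; 384x512 float32, m along the optical axis (not along the pixel's ray), 0 where there is no reading.
- imaging.camera_info(name): a dict with "fovy" (degrees; the focal length in pixels is half the picture's height over the tangent of half this angle, whatever the lens; pixels are square), "cx", "cy" (the principal point, pixels), "pose" (4x4, takes a point from camera to world coordinates); the wrist camera has in their place "mount" (4x4, takes a point from camera to tool coordinates, whose origin is the TCP and whose axes are the flange's). Camera axes: x right, y down, z forward; pixel columns grow to the right and rows downward; lengths in m; the calibration is good to about 2 mm. A picture is of the moment at which its call begins: read the wrist's pose just before it. camera_info takes no time and is no camera call.
- finish_job(): hands the job in; it is judged then, once.
The state is a dict: "time": time; "qpos": joint angles; "joint_velocities": joint speeds; "joint_efforts": joint torques, N m; "tcp_pos": TCP position; "tcp_rot": TCP orientation; "force": force on the tool from outside, world axes, zero at the start; "moment": the same for the moment, N m; "gripper_width": finger opening in m; "gripper_force": force on a finger pad.
Only numpy, scipy, OpenCV 4.12 (cv2) and the standard library are available. Lean on these libraries where they do the work, as an engineer would, in place of code of your own. Each camera call takes 0.05 s, during which the arm holds its last target. There are 200 camera calls.

## Task

The stirrer with the small propeller was left lying on the bench; hang it up on the empty blue fork under the riser like its neighbours. Pinch it by the short bare end of its shaft, lift it clear and, still away from the rack, slacken the grip so that it swings down plumb between the fingers and pinch it again; then bring it in under the board with the hand tilted, set its collar down behind the fork's upturned lips and let go, leaving the two hanging stirrers, the beaker and the wash bottle where they are.

Things in the scene. Friction and masses are not known exactly. Their poses are not given: they have to be found in the camera images.
- stirrer: loose bright steel propeller stirrer, 242 mm long, 0.14-0.20 kg, at first lying level (axis 15 mm up): round shaft 10 mm thick, dark collar 30 mm wide, three-bladed propeller 43 mm wide. Origin on the axis in the collar's propeller-side face; z along the shaft to the short bare end: collar z = 0 to 10 mm, bare end 10 to 62 mm, propeller's underside -180 mm, centre of mass about -80 mm
- stirrer_grip (a point): middle of the stirrer's short bare end, 38 mm from its origin, the place to pinch; on the axis, axes as stirrer. Pinched here with 30 N or more the stirrer stays as gripped; at 3 to 5 N it turns between the pads and swings down to within about 10 degrees of plumb without slipping out
- fork_free_seat (a point): empty one of 3 blue forks, 105 mm apart, under the riser's board: where a hung stirrer's origin comes, level with the prongs' top, 200 mm over the bench. x to the rear along the slot, z up. Slot 13 mm wide, open to the front, mouth flared from x = -38 mm, end at 6.5 mm; prongs 7 mm thick, lips and flares 3.5 mm higher, lips at x = -25 to -20 mm; the collar rests behind the lips, shaft in the slot
- riser: fixed white riser shelf, 500 mm wide, with jars on it; origin on the bench under the middle of its board's front edge, x to the rear, z up. Board x = 0 to 169 mm, underside 380 mm over the bench, so it overhangs the forks' points (x = 10 mm, 180 mm below it). Drip tray 11 mm high below, x = -15 to 95 mm; feet 17 mm high from x = -13 mm at y = -225 and 225 mm
- paddle_stirrer: bystander: stirrer with a flat paddle 46 mm wide, hanging loose in another fork; same shaft, collar, origin and z axis as the propeller stirrer
- disc_stirrer: bystander: stirrer with a toothed disc 42 mm wide, hanging loose in another fork; same shaft, collar, origin and z axis as the propeller stirrer
- beaker: bystander: clear beaker, 72 x 78 mm, 94 mm high, standing on the bench; origin in the middle of its base
- wash_bottle: bystander: wash bottle with red cap and spout, 66 x 101 mm, 192 mm high, standing on the bench; origin in the middle of its base

How it is judged:
On the way:
1. the stirrer, pinched by its short bare end, hangs plumb (within 15 degrees, bare end up) from the fingers, clear of the bench, still at least 60 mm from the fork's point (angle between stirrer's own z axis and vertical below 0.26 rad and height (world z) of stirrer above 0.19 m and horizontal distance between stirrer and fork_free_seat above 0.06 m and contact force between the fingers and stirrer above 0.5 N and distance between the grasp point and stirrer_grip below 0.045 m), for 0.3 s.
At the end, for the whole second after the job is handed in: the propeller stirrer hangs at rest and released from the free fork: origin within 8 mm sideways and 3 mm in height of the fork's point, shaft within 4.5 degrees of plumb; the hanging stirrers are within 15 mm, the beaker and the wash bottle within 30 mm of where they were (horizontal distance between stirrer and fork_free_seat below 0.008 m and z of stirrer in the frame of fork_free_seat between -0.003 and 0.003 m and angle between stirrer's own z axis and vertical below 0.08 rad and linear speed of stirrer below 0.03 m/s and contact force between the fingers and stirrer below 0.1 N and distance of each of paddle_stirrer, disc_stirrer from where it was at the start of the episode below 0.015 m and distance of each of beaker, wash_bottle from where it was at the start of the episode below 0.03 m); the robot touches nothing.
It fails at once if a hanging stirrer is knocked out of its fork (distance of any of paddle_stirrer, disc_stirrer from where it was at the start of the episode above 0.03 m).
It fails at once if the beaker or the wash bottle is pushed away or tipped (distance of any of beaker, wash_bottle from where it was at the start of the episode above 0.03 m or angle between any of beaker, wash_bottle's own z axis and vertical above 0.4 rad).
It also fails if it takes over 53 s, if anything falls off the work surface, if the arm or the gripper's body presses on something with over 40 N, if the wrist force passes 120 N, or if a joint passes its speed limit or range.

## Working session

There is one attempt and no reset: what is moved stays moved. The work goes in short steps, Python scripts to look and compute and a tool call to move; the robot and the scene stay as the last step left them, time stands still between calls to the robot, and variables do not carry over. Pictures are saved under pics/ and viewed, at most 10 in all, crops included, and the job is handed in when it is done.

Besides the shell and the picture viewer there is one more tool, called after "Emit:" by a JSON object that holds its "name" and its "arguments", one argument or row to a line. apply_moves: Moves the arm, as the interface text tells. Scaled input: -1 to 1 covers 0.3 m each way for a shift and pi/2 rad each way for a turn. Its arguments: {"type":"object","properties":{"targets":{"type":"array"}},"required":["targets"]}

```bash
mkdir -p pics; python3 - <<'E'
from plant import observe, imaging
import cv2, numpy as np
print(observe())
for n in ["side","top","wrist"]:
    p,d=imaging.read_camera(n); cv2.imwrite(f"pics/{n}0.png",p[:,:,::-1]); np.save(f"{n}0.npy",d)
    print(n,imaging.camera_info(n), (d>0).mean())
E
```

```text
{'time': 0.0, 'qpos': array([-1.15698017e+00,  3.20310755e-01,  1.56568794e+00,  3.96094140e-05,
        1.25738251e+00, -2.00139135e-02]), 'joint_velocities': array([-0.00104085, -0.00041921,  0.00060798, -0.00221774,  0.00221964,
       -0.00057753]), 'joint_efforts': array([ 1.11749507e-04, -4.15535545e+01, -2.34163088e+01, -1.68826973e-04,
        8.22370435e-03,  2.25059148e-05]), 'tcp_pos': array([ 0.24151396, -0.52129624,  0.23046796]), 'tcp_rot': array([[ 9.07367617e-01,  4.20337412e-01, -6.84685887e-04],
       [ 4.20337963e-01, -9.07366114e-01,  1.65273094e-03],
       [ 7.34438735e-05, -1.78743401e-03, -9.99998400e-01]]), 'force': array([-0.30512907, -0.16398278, -0.56957192]), 'moment': array([ 0.05780151, -0.00047119, -0.00110439]), 'gripper_force': 0.0, 'gripper_width': 0.08477561093750027}
side {'fovy': 56.954676655236575, 'cx': 258.51918343288, 'cy': 194.2112202485103, 'pose': array([[ 0.99226505, -0.0335569 ,  0.1195157 ,  0.42004682],
       [-0.12383022, -0.33524266,  0.93395848, -0.6964184 ],
       [ 0.00872601, -0.94153401, -0.33680493,  0.44299277],
       [ 0.
[... 177 characters left out ...]
3, -0.9976015 ,  0.06903259,  0.42920834],
       [-0.9999642 ,  0.00552981,  0.00640417,  0.1562537 ],
       [-0.00677054, -0.06899762, -0.99759385,  1.38837282],
       [ 0.        ,  0.        ,  0.        ,  1.        ]])} 0.9960988362630209
wrist {'fovy': 68.73951285074622, 'cx': 255.1678512167598, 'cy': 188.4837127739377, 'mount': array([[ 7.21662930e-04, -9.53900484e-01, -3.00122217e-01,
         7.66541539e-02],
       [ 9.99999315e-01,  9.64902598e-04, -6.62258935e-04,
        -5.62402667e-04],
       [ 9.21317826e-04, -3.00121534e-01,  9.53900527e-01,
        -1.42181877e-01],
       [ 0.00000000e+00,  0.00000000e+00,  0.00000000e+00,
         1.00000000e+00]])} 0.9961751302083334
```

View pics/top0.png

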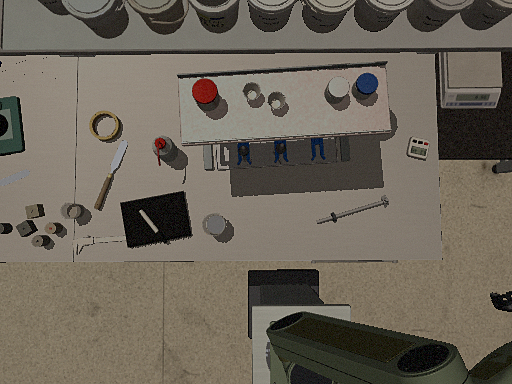

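View pics/side0.png

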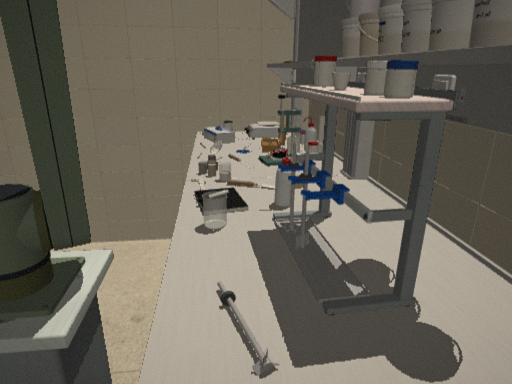

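The top view shows the stirrer's collar at about (333,216) and its propeller at (385,202). The empty fork is the right-most one, at about (318,148). The side view confirms that the nearest fork is empty. The move interface has no tilt command, so I'll check in free air what the arm does at its reach limit.

Emit:
{"name": "apply_moves", "arguments": {
  "targets": [
    {"jaw": 1, "dx": 0, "dy": 0, "dz": -0.14, "roll": 0},
    {"jaw": 1, "dx": 0, "dy": 0, "dz": -0.28, "roll": 0},
    {"jaw": 1, "dx": 0, "dy": 0, "dz": -0.42, "roll": 0},
    {"jaw": 1, "dx": 0, "dy": 0, "dz": -0.56, "roll": 0},
    {"jaw": 1, "dx": 0, "dy": 0, "dz": -0.7, "roll": 0},
    {"jaw": 1, "dx": 0, "dy": 0, "dz": -0.84, "roll": 0},
    {"jaw": 1, "dx": 0, "dy": 0, "dz": -1, "roll": 0},
    {"jaw": 1, "dx": 0, "dy": 0, "dz": -1, "roll": 0},
    {"jaw": 1, "dx": 0, "dy": 0, "dz": -1, "roll": 0},
    {"jaw": 1, "dx": 0, "dy": 0, "dz": -1, "roll": 0}
  ]
}}

```text
time: 0.98
tcp_pos: [0.2418, -0.5219, 0.5306]
tcp_rot: [[0.907, 0.42, -0.0], [0.42, -0.907, 0.001], [0.0, -0.001, -1.0]]
force: [-0.7, -0.1, 0.1]
gripper_width: 0.0856
gripper_force: 0.0
```

Emit:
{"name": "apply_moves", "arguments": {
  "targets": [
    {"jaw": 1, "dx": 0, "dy": 0, "dz": -0.14, "roll": 0},
    {"jaw": 1, "dx": 0, "dy": 0, "dz": -0.28, "roll": 0},
    {"jaw": 1, "dx": 0, "dy": 0, "dz": -0.42, "roll": 0},
    {"jaw": 1, "dx": 0, "dy": 0, "dz": -0.56, "roll": 0},
    {"jaw": 1, "dx": 0, "dy": 0, "dz": -0.7, "roll": 0},
    {"jaw": 1, "dx": 0, "dy": 0, "dz": -0.84, "roll": 0},
    {"jaw": 1, "dx": 0, "dy": 0, "dz": -1, "roll": 0},
    {"jaw": 1, "dx": 0, "dy": 0, "dz": -1, "roll": 0},
    {"jaw": 1, "dx": 0, "dy": 0, "dz": -1, "roll": 0},
    {"jaw": 1, "dx": 0, "dy": 0, "dz": -1, "roll": 0}
  ]
}}

```text
time: 1.82
tcp_pos: [0.213, -0.4597, 0.6882]
tcp_rot: [[0.907, 0.42, 0.008], [0.42, -0.907, -0.018], [-0.0, 0.02, -1.0]]
force: [0.8, 0.5, -0.8]
gripper_width: 0.0856
gripper_force: 0.0
```

```bash
python3 - <<'E'
from plant import observe
o=observe(); print(o['time'],o['qpos'],o['tcp_pos'],o['tcp_rot'])
E
```

```text
1.8167 [-1.15991465e+00  4.09615716e-01  2.15708841e-01  6.56586574e-04
  2.49650707e+00 -2.24072860e-02] [ 0.21296503 -0.45970432  0.68824622] [[ 9.07367962e-01  4.20256170e-01  8.25427579e-03]
 [ 4.20337219e-01 -9.07190254e-01 -1.79573394e-02]
 [-5.84840995e-05  1.97634937e-02 -9.99804681e-01]]
```

Emit:
{"name": "apply_moves", "arguments": {
  "targets": [
    {"jaw": 1, "dx": 0, "dy": 0, "dz": -0.5, "roll": 0},
    {"jaw": 1, "dx": 0, "dy": 0, "dz": -1, "roll": 0},
    {"jaw": 1, "dx": 0, "dy": 0, "dz": -1, "roll": 0},
    {"jaw": 1, "dx": 0, "dy": 0, "dz": -1, "roll": 0},
    {"jaw": 1, "dx": 0, "dy": 0, "dz": -1, "roll": 0},
    {"jaw": 1, "dx": 0, "dy": 0, "dz": -1, "roll": 0},
    {"jaw": 1, "dx": 0, "dy": 0, "dz": -1, "roll": 0},
    {"jaw": 1, "dx": 0, "dy": 0, "dz": -1, "roll": 0},
    {"jaw": 1, "dx": 0, "dy": 0, "dz": -1, "roll": 0},
    {"jaw": 1, "dx": 0, "dy": 0, "dz": -1, "roll": 0}
  ]
}}

```text
time: 2.65
tcp_pos: [0.1746, -0.3769, 0.7369]
tcp_rot: [[0.907, 0.42, 0.014], [0.42, -0.907, -0.029], [0.0, 0.033, -0.999]]
force: [0.8, 0.2, 0.7]
gripper_width: 0.0851
gripper_force: 0.0
```

```bash
python3 - <<'E'
from plant import observe
o=observe(); print(o['time'],o['qpos'],o['tcp_pos'],o['tcp_rot'])
E
```

```text
2.65 [-1.16542971e+00  3.02772886e-01  2.15258331e-01  1.79708570e-03
  2.59106424e+00 -2.69166307e-02] [ 0.17457061 -0.37687753  0.73685873] [[ 9.07362331e-01  4.20126820e-01  1.36768417e-02]
 [ 4.20349379e-01 -9.06883082e-01 -2.94868795e-02]
 [ 1.50674752e-05  3.25043357e-02 -9.99471594e-01]]
```

Emit:
{"name": "apply_moves", "arguments": {
  "targets": [
    {"jaw": 1, "dx": 0, "dy": -0.5, "dz": -0.5, "roll": 0},
    {"jaw": 1, "dx": 0, "dy": -1, "dz": -1, "roll": 0},
    {"jaw": 1, "dx": 0, "dy": -1, "dz": -1, "roll": 0},
    {"jaw": 1, "dx": 0, "dy": -1, "dz": -1, "roll": 0},
    {"jaw": 1, "dx": 0, "dy": -1, "dz": -1, "roll": 0},
    {"jaw": 1, "dx": 0, "dy": -1, "dz": -1, "roll": 0},
    {"jaw": 1, "dx": 0, "dy": -1, "dz": -1, "roll": 0},
    {"jaw": 1, "dx": 0, "dy": -1, "dz": -1, "roll": 0},
    {"jaw": 1, "dx": 0, "dy": -1, "dz": -1, "roll": 0},
    {"jaw": 1, "dx": 0, "dy": -1, "dz": -1, "roll": 0}
  ]
}}

```text
time: 3.48
tcp_pos: [0.142, -0.3055, 0.7773]
tcp_rot: [[0.907, 0.418, 0.042], [0.42, -0.902, -0.099], [-0.003, 0.108, -0.994]]
force: [0.3, 0.0, 0.5]
gripper_width: 0.0852
gripper_force: 0.0
```

```bash
python3 - <<'E'
from plant import observe
o=observe(); print(o['time'],o['qpos'],o['tcp_pos'],o['tcp_rot'])
E
```

```text
3.4833 [-1.17024643e+00  1.92987494e-01  2.15600242e-01  5.85118640e-04
  2.62482230e+00 -3.27256569e-02] [ 0.14195246 -0.30550622  0.77733586] [[ 0.90744524  0.41802892  0.04236703]
 [ 0.42015741 -0.90200042 -0.09931261]
 [-0.00330047  0.10792158 -0.99415393]]
```

Emit:
{"name": "apply_moves", "arguments": {
  "targets": [
    {"jaw": 1, "dx": 0, "dy": -1, "dz": -0.5, "roll": 0},
    {"jaw": 1, "dx": 0, "dy": -1, "dz": -0.5, "roll": 0},
    {"jaw": 1, "dx": 0, "dy": -1, "dz": -0.5, "roll": 0},
    {"jaw": 1, "dx": 0, "dy": -1, "dz": -0.5, "roll": 0},
    {"jaw": 1, "dx": 0, "dy": -1, "dz": -0.5, "roll": 0},
    {"jaw": 1, "dx": 0, "dy": -1, "dz": -0.5, "roll": 0},
    {"jaw": 1, "dx": 0, "dy": -1, "dz": -0.5, "roll": 0},
    {"jaw": 1, "dx": 0, "dy": -1, "dz": -0.5, "roll": 0},
    {"jaw": 1, "dx": 0, "dy": -1, "dz": -0.5, "roll": 0},
    {"jaw": 1, "dx": 0, "dy": -1, "dz": -0.5, "roll": 0}
  ]
}}

```text
time: 4.32
tcp_pos: [0.1221, -0.2557, 0.8029]
tcp_rot: [[0.908, 0.413, 0.073], [0.42, -0.891, -0.175], [-0.007, 0.189, -0.982]]
force: [0.2, -0.7, 0.8]
gripper_width: 0.0853
gripper_force: 0.0
```

Emit:
{"name": "apply_moves", "arguments": {
  "targets": [
    {"jaw": 1, "dx": 0, "dy": 0.1, "dz": 0.1, "roll": 0},
    {"jaw": 1, "dx": 0, "dy": 0.2, "dz": 0.2, "roll": 0},
    {"jaw": 1, "dx": 0, "dy": 0.3, "dz": 0.3, "roll": 0},
    {"jaw": 1, "dx": 0, "dy": 0.4, "dz": 0.4, "roll": 0},
    {"jaw": 1, "dx": 0, "dy": 0.5, "dz": 0.5, "roll": 0},
    {"jaw": 1, "dx": 0, "dy": 0.6, "dz": 0.6, "roll": 0},
    {"jaw": 1, "dx": 0, "dy": 0.7, "dz": 0.7, "roll": 0},
    {"jaw": 1, "dx": 0, "dy": 0.8, "dz": 0.8, "roll": 0},
    {"jaw": 1, "dx": 0, "dy": 0.9, "dz": 0.9, "roll": 0},
    {"jaw": 1, "dx": 0, "dy": 1, "dz": 1, "roll": 0}
  ]
}}

```text
time: 5.15
tcp_pos: [0.2659, -0.5708, 0.568]
tcp_rot: [[0.908, 0.413, 0.073], [0.42, -0.891, -0.174], [-0.007, 0.189, -0.982]]
force: [0.1, 0.4, 0.4]
gripper_width: 0.0853
gripper_force: 0.0
```

```bash
python3 - <<'E'
from plant import observe
o=observe(); print(o['time'],o['qpos'],o['tcp_pos'],o['tcp_rot'])
E
```

```text
5.15 [-1.15072261  0.33183076  0.73118359 -0.00503549  1.88851366 -0.0156475 ] [ 0.26586358 -0.57075974  0.56799293] [[ 0.90769012  0.41329962  0.07267783]
 [ 0.41957661 -0.89080031 -0.17444273]
 [-0.00735568  0.18883386 -0.9819815 ]]
```

The arm re-anchors on the pose it actually reached, so pushing against the reach limit tilts the hand in steps. It is now tilted 0.19 rad, nearly in the stirrer's own plane. Next I'll measure the scene.

```bash
cat > h.py <<'E'
import numpy as np, cv2
from plant import observe, imaging
def cloud(n,d,pose=None):
    i=imaging.camera_info(n); P=i.get('pose') if pose is None else pose
    f=192/np.tan(np.radians(i['fovy']/2)); v,u=np.mgrid[:384,:512]
    c=np.stack([(u-i['cx'])/f*d,(v-i['cy'])/f*d,d],-1)
    return c@P[:3,:3].T+P[:3,3]
def tcp():
    o=observe(); T=np.eye(4); T[:3,:3]=o['tcp_rot']; T[:3,3]=o['tcp_pos']; return T
def blue(p,s=110): 
    h=cv2.cvtColor(p,cv2.COLOR_RGB2HSV); return (h[...,0]>100)&(h[...,0]<130)&(h[...,1]>s)&(h[...,2]>40)
E
python3 - <<'E'
from h import *
np.set_printoptions(precision=4,suppress=True)
top=cv2.imread('pics/top0.png')[:,:,::-1].copy(); side=cv2.imread('pics/side0.png')[:,:,::-1].copy()
ct=cloud('top',np.load('top0.npy')); cs=cloud('side',np.load('side0.npy'))
# stirrer in top image: points above bench in window
w=ct[190:232,305:400]; m=(w[...,2]>.008)&(w[...,2]<.06); q=w[m]
print('top bench z',np.median(w[...,2]),m.sum())
def ends(q):
    c=q[:,:2].mean(0); u=np.linalg.svd(q[:,:2]-c)[2][0] if len(q)<3000 else np.linalg.eigh(np.cov(q[:,:2].T))[1][:,1]
    u*=np.sign(u[1]); s=(q[:,:2]-c)@u; n=(q[:,:2]-c)@[-u[1],u[0]]
    print('c',c,'u',u,'s',s.min(),s.max(),'A',c+u*s.max(),'B',c+u*s.min())
    for a in np.arange(s.min(),s.max(),.01):
        k=(s>=a)&(s<a+.01); print('%.3f %.3f n%.3f %.3f z%.3f'%(a,s.max()-a,n[k].min(),n[k].max(),q[k,2].max()) if k.any() else '')
ends(q)
b=blue(top); b[:130]=0;b[170:]=0; p=ct[b]; p=p[(p[:,2]>.15)&(p[:,2]<.25)]
for lo,hi in [(-.1,.0),(.0,.1),(.1,.25)]:
    k=(p[:,1]>lo)&(p[:,1]<hi); print('fork top',k.sum(),p[k].min(0),p[k].max(0),np.median(p[k],0))
b=blue(side); p=cs[b]; p=p[(p[:,2]>.15)&(p[:,2]<.25)&(p[:,0]<.9)]
for lo,hi in [(-.1,.0),(.0,.1),(.1,.25)]:
    k=(p[:,1]>lo)&(p[:,1]<hi)
    if k.any(): print('fork side',k.sum(),p[k].min(0),p[k].max(0),np.median(p[k],0))
# board front edge
xs=[]
for u in range(195,385,10):
    col=ct[100:160,u]; k=(col[:,2]>.36)&(col[:,2]<.43)
    if k.any(): j=np.where(k)[0][-1]; xs.append(col[j])
xs=np.array(xs); print('edge',xs[0],xs[-1],np.polyfit(xs[:,1],xs[:,0],1))
big=lambda im,r:cv2.resize(im[r[0]:r[1],r[2]:r[3],::-1],None,fx=5,fy=5,interpolation=cv2.INTER_CUBIC)
a=big(top,(130,230,305,405)); c=big(side,(150,250,255,355)); cv2.imwrite('pics/crop.png',cv2.hconcat([a,c])[:, :800] if 0 else cv2.resize(cv2.hconcat([a,c]),(800,400)))
E
```

```text
top bench z -0.0014183747831642002 283
c [ 0.4552 -0.1703] u [-0.2914  0.9566] s -0.11605465557987481 0.12387646819777479 A [ 0.4191 -0.0518] B [ 0.489  -0.2813]
-0.116 0.240 n-0.017 0.012 z0.038
-0.106 0.230 n-0.016 0.018 z0.037
-0.096 0.220 n-0.004 0.006 z0.022
-0.086 0.210 n-0.004 0.004 z0.021
-0.076 0.200 n-0.004 0.004 z0.023
-0.066 0.190 n-0.004 0.004 z0.020
-0.056 0.180 n-0.004 0.005 z0.021
-0.046 0.170 n-0.004 0.005 z0.022
-0.036 0.160 n-0.004 0.004 z0.022
-0.026 0.150 n-0.005 0.005 z0.023
-0.016 0.140 n-0.004 0.005 z0.022
-0.006 0.130 n-0.004 0.005 z0.021
0.004 0.120 n-0.005 0.004 z0.019
0.014 0.110 n-0.005 0.004 z0.026
0.024 0.100 n-0.004 0.004 z0.024
0.034 0.090 n-0.004 0.005 z0.021
0.044 0.080 n-0.004 0.005 z0.025
0.054 0.070 n-0.005 0.013 z0.027
0.064 0.060 n-0.014 0.014 z0.030
0.074 0.050 n-0.005 0.040 z0.022
0.084 0.040 n-0.004 0.005 z0.020
0.094 0.030 n-0.005 0.003 z0.022
0.104 0.020 n-0.005 0.004 z0.023
0.114 0.010 n-0.005 0.004 z0.023
fork top 158 [ 0.596  -0.0492  0.1909] [ 0.6578 -0.0112  0.2078] [ 0.6343 -0.0282  0.1985]
fork top 103 [0.5912 0.0575 0.1937] [0.6524 0.0945 0.2083] [0.615  0.0823 0.2001]
fork top 97 [0.5833 0.1621 0.1927] [0.6471 0.1986 0.2133] [0.6095 0.1845 0.1995]
fork side 425 [ 0.5961 -0.0535  0.183 ] [ 0.6865 -0.0115  0.2137] [ 0.6549 -0.0407  0.1999]
fork side 280 [0.5897 0.0518 0.1807] [0.6813 0.0923 0.2233] [0.6572 0.062  0.2001]
fork side 147 [0.5852 0.1261 0.1871] [0.674  0.1961 0.2134] [0.6271 0.1649 0.2002]
edge [0.6062 0.2926 0.3854] [ 0.6302 -0.1382  0.3848] [-0.0551  0.6226]
```

View pics/crop.png

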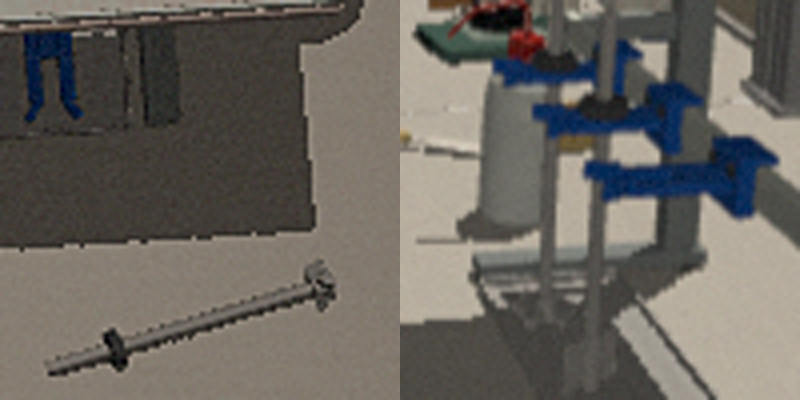

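The crop shows the empty fork's prongs with their points at about (30,115) and (75,110) on the left, and the stirrer's collar at (115,348) with the bare end to its left. From the masks, the seat is at about (0.634, -0.028, 0.200) and the grip point at about (0.426, -0.075).

```bash
cat >> h.py <<'E'
def go(target,T=None):
    T=tcp() if T is None else T
    d=T[:3,:3].T@(np.array(target)-T[:3,3])/.3
    print('units',d.round(3),'rows min',np.linalg.norm(d)*.3/.0417)
E
python3 - <<'E'
from h import *
T=tcp(); go([.427,-.077,.12])
from scipy.spatial.transform import Rotation as R
for r in [-.85,-.88,-.9,-.92,-.95]:
    M=T[:3,:3]@R.from_euler('z',r*np.pi/2).as_matrix(); print(r,M[:,0],M[:,1]@[-.2914,.9566,0],M[2,1])
E
```

```text
units [ 1.189 -1.526  1.218] rows min 16.44848465659242
-0.85 [-0.18998406  0.96413565 -0.18533351] -0.09395868039044275 0.03692994893831353
-0.88 [-0.23589478  0.95364261 -0.18686741] -0.04780058736629476 0.028158548094447643
-0.9 [-0.26621719  0.94546933 -0.18765968] -0.016963226372151786 0.022275006412564562
-0.92 [-0.29627689  0.93636298 -0.18826676] 0.013890875278425167 0.016369481988646437
-0.95 [-0.34080901  0.92097388 -0.18882887] 0.06013681157756847 0.007482731065090889
```

Emit:
{"name": "apply_moves", "arguments": {
  "targets": [
    {"jaw": 1, "dx": 0.06, "dy": -0.08, "dz": 0.06, "roll": -0.06},
    {"jaw": 1, "dx": 0.12, "dy": -0.16, "dz": 0.12, "roll": -0.12},
    {"jaw": 1, "dx": 0.18, "dy": -0.24, "dz": 0.18, "roll": -0.18},
    {"jaw": 1, "dx": 0.24, "dy": -0.32, "dz": 0.24, "roll": -0.24},
    {"jaw": 1, "dx": 0.3, "dy": -0.4, "dz": 0.3, "roll": -0.3},
    {"jaw": 1, "dx": 0.36, "dy": -0.48, "dz": 0.36, "roll": -0.36},
    {"jaw": 1, "dx": 0.42, "dy": -0.56, "dz": 0.42, "roll": -0.42},
    {"jaw": 1, "dx": 0.48, "dy": -0.64, "dz": 0.48, "roll": -0.48},
    {"jaw": 1, "dx": 0.54, "dy": -0.72, "dz": 0.54, "roll": -0.54},
    {"jaw": 1, "dx": 0.6, "dy": -0.8, "dz": 0.6, "roll": -0.6}
  ]
}}

```text
time: 5.98
tcp_pos: [0.3425, -0.3102, 0.3446]
tcp_rot: [[0.195, 0.978, 0.073], [0.968, -0.18, -0.175], [-0.158, 0.104, -0.982]]
force: [-0.2, -0.4, -0.1]
gripper_width: 0.0853
gripper_force: 0.0
```

```bash
python3 - <<'E'
from h import *
go([.427,-.077,.15]); print(tcp(),observe()['qpos'])
E
```

```text
units [0.91  0.068 0.521] rows min 7.561016046473236
[[ 0.19478749  0.97815712  0.07257057  0.34247101]
 [ 0.96799357 -0.17977034 -0.1751316  -0.31019889]
 [-0.15826018  0.10436129 -0.98186681  0.34463727]
 [ 0.          0.          0.          1.        ]] [-0.70091276 -0.00473752  1.69550736 -0.09092634  1.28208982 -0.49224782]
```

Emit:
{"name": "apply_moves", "arguments": {
  "targets": [
    {"jaw": 1, "dx": 0.11, "dy": 0.01, "dz": 0.06, "roll": -0.04},
    {"jaw": 1, "dx": 0.22, "dy": 0.02, "dz": 0.12, "roll": -0.08},
    {"jaw": 1, "dx": 0.33, "dy": 0.03, "dz": 0.18, "roll": -0.12},
    {"jaw": 1, "dx": 0.44, "dy": 0.03, "dz": 0.24, "roll": -0.16},
    {"jaw": 1, "dx": 0.55, "dy": 0.04, "dz": 0.3, "roll": -0.2},
    {"jaw": 1, "dx": 0.66, "dy": 0.05, "dz": 0.36, "roll": -0.24},
    {"jaw": 1, "dx": 0.77, "dy": 0.06, "dz": 0.42, "roll": -0.28},
    {"jaw": 1, "dx": 0.88, "dy": 0.07, "dz": 0.5, "roll": -0.31},
    {"jaw": 1, "dx": 0.91, "dy": 0.07, "dz": 0.52, "roll": -0.31},
    {"jaw": 1, "dx": 0.91, "dy": 0.07, "dz": 0.52, "roll": -0.31}
  ]
}}

```text
time: 6.82
tcp_pos: [0.4277, -0.077, 0.1493]
tcp_rot: [[-0.286, 0.956, 0.068], [0.94, 0.293, -0.175], [-0.187, 0.014, -0.982]]
force: [-0.5, -0.5, 0.4]
gripper_width: 0.0852
gripper_force: 0.0
```

```bash
python3 - <<'E'
from h import *
np.set_printoptions(precision=4,suppress=True)
T=tcp(); p,d=imaging.read_camera('wrist'); cv2.imwrite('pics/w1.png',p[:,:,::-1])
P=T@imaging.camera_info('wrist')['mount']; c=cloud('wrist',d,P)
print(T)
m=(c[...,2]>.010)&(c[...,2]<.04)&(np.abs(c[...,0]-.45)<.08)&(c[...,1]<-.03)&(c[...,1]>-.3)
print('bench',np.median(c[...,2][(np.abs(c[...,2])<.008)]))
q=c[m]; x=q[:,:2]; cen=x.mean(0); u=np.linalg.eigh(np.cov(x.T))[1][:,1]; u*=np.sign(u[1])
s=(x-cen)@u; n=(x-cen)@[-u[1],u[0]]; print(len(q),cen,u,s.min(),s.max(),'end',cen+u*s.max())
for a in np.arange(s.max()-.08,s.max(),.004):
    k=(s>=a)&(s<a+.004); print('%.3f n %.4f %.4f z%.4f'%(s.max()-a,n[k].min(),n[k].max(),q[k,2].max()) if k.any() else '')
E
```

```text
[[-0.2858  0.9559  0.0675  0.4277]
 [ 0.9399  0.2933 -0.1747 -0.077 ]
 [-0.1868  0.0135 -0.9823  0.1493]
 [ 0.      0.      0.      1.    ]]
bench -0.0004522027088955105
2035 [ 0.4492 -0.1495] [-0.2879  0.9577] -0.13788856120982082 0.10297011790935046 end [ 0.4195 -0.0509]
0.080 n -0.0043 0.0043 z0.0204
0.076 n -0.0043 0.0042 z0.0198
0.072 n -0.0042 0.0042 z0.0201
0.068 n -0.0042 0.0011 z0.0198
0.064 n -0.0145 0.0145 z0.0292
0.060 n -0.0145 0.0145 z0.0299
0.056 n -0.0145 0.0146 z0.0305
0.052 n -0.0132 0.0125 z0.0286
0.048 n -0.0040 0.0041 z0.0207
0.044 n -0.0050 0.0041 z0.0204
0.040 n -0.0050 0.0041 z0.0201
0.036 n -0.0049 0.0041 z0.0205
0.032 n -0.0049 0.0041 z0.0200
0.028 n -0.0048 0.0041 z0.0206
0.024 n -0.0048 0.0040 z0.0203
0.020 n -0.0047 0.0050 z0.0208
0.016 n -0.0047 0.0050 z0.0200
0.012 n -0.0046 0.0050 z0.0199
0.008 n -0.0046 0.0050 z0.0204
0.004 n -0.0045 0.0049 z0.0202
```

View pics/w1.png

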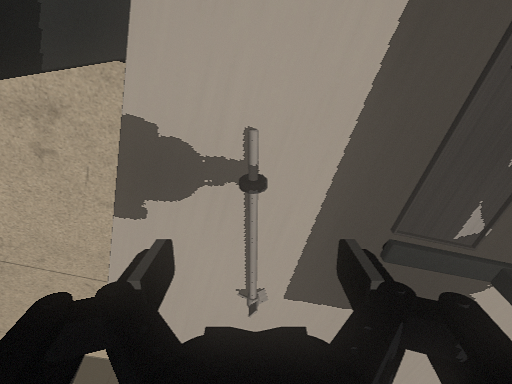

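The wrist view shows the shaft upright at column 253, with the bare end at row 130 and the collar at row 183. The grip point is confirmed at (0.426, -0.074), so I'll descend.

Emit:
{"name": "apply_moves", "arguments": {
  "targets": [
    {"jaw": 1, "dx": 0.02, "dy": 0, "dz": 0.09, "roll": 0},
    {"jaw": 1, "dx": 0.04, "dy": 0, "dz": 0.18, "roll": 0},
    {"jaw": 1, "dx": 0.055, "dy": -0.004, "dz": 0.27, "roll": 0},
    {"jaw": 1, "dx": 0.073, "dy": -0.007, "dz": 0.36, "roll": 0},
    {"jaw": 1, "dx": 0.085, "dy": -0.007, "dz": 0.42, "roll": 0},
    {"jaw": 1, "dx": 0.091, "dy": -0.007, "dz": 0.45, "roll": 0},
    {"jaw": 1, "dx": 0.095, "dy": -0.007, "dz": 0.467, "roll": 0},
    {"jaw": 1, "dx": 0.095, "dy": -0.007, "dz": 0.467, "roll": 0},
    {"jaw": 0, "dx": 0.095, "dy": -0.007, "dz": 0.467, "roll": 0},
    {"jaw": 0, "dx": 0.095, "dy": -0.007, "dz": 0.467, "roll": 0}
  ]
}}

```text
time: 7.7
tcp_pos: [0.4301, -0.0779, 0.0103]
tcp_rot: [[-0.28, 0.957, 0.076], [0.941, 0.289, -0.176], [-0.191, 0.022, -0.981]]
force: [0.1, 1.0, -1.1]
gripper_width: 0.0639
gripper_force: 0.0
```

Emit:
{"name": "apply_moves", "arguments": {
  "targets": [
    {"jaw": 0, "dx": 0, "dy": 0, "dz": 0, "roll": 0},
    {"jaw": 0, "dx": 0, "dy": 0, "dz": 0, "roll": 0},
    {"jaw": 0, "dx": 0, "dy": 0, "dz": 0, "roll": 0},
    {"jaw": 0, "dx": 0, "dy": 0, "dz": 0, "roll": 0},
    {"jaw": 0, "dx": 0, "dy": 0, "dz": 0, "roll": 0},
    {"jaw": 0, "dx": 0, "dy": 0, "dz": 0, "roll": 0},
    {"jaw": 0, "dx": 0, "dy": 0, "dz": 0, "roll": 0},
    {"jaw": 0, "dx": 0, "dy": 0, "dz": 0, "roll": 0},
    {"jaw": 0, "dx": 0, "dy": 0, "dz": 0, "roll": 0},
    {"jaw": 0, "dx": 0, "dy": 0, "dz": 0, "roll": 0}
  ]
}}

```text
time: 8.53
tcp_pos: [0.4292, -0.0774, 0.0095]
tcp_rot: [[-0.281, 0.957, 0.074], [0.941, 0.29, -0.176], [-0.19, 0.02, -0.982]]
force: [-2.1, 1.9, 6.1]
gripper_width: 0.0071
gripper_force: 58.7
```

Emit:
{"name": "apply_moves", "arguments": {
  "targets": [
    {"jaw": 0, "dx": 0, "dy": 0, "dz": -0.05, "roll": 0},
    {"jaw": 0, "dx": 0, "dy": 0, "dz": -0.1, "roll": 0},
    {"jaw": 0, "dx": 0, "dy": 0, "dz": -0.15, "roll": 0},
    {"jaw": 0, "dx": 0, "dy": 0, "dz": -0.2, "roll": 0},
    {"jaw": 0, "dx": 0, "dy": 0, "dz": -0.25, "roll": 0},
    {"jaw": 0, "dx": 0, "dy": 0, "dz": -0.3, "roll": 0},
    {"jaw": 0, "dx": 0, "dy": 0, "dz": -0.35, "roll": 0},
    {"jaw": 0, "dx": 0, "dy": 0, "dz": -0.4, "roll": 0},
    {"jaw": 0, "dx": 0, "dy": 0, "dz": -0.4, "roll": 0},
    {"jaw": 0, "dx": 0, "dy": 0, "dz": -0.4, "roll": 0}
  ]
}}

```text
time: 9.37
tcp_pos: [0.4204, -0.0562, 0.1269]
tcp_rot: [[-0.281, 0.957, 0.074], [0.941, 0.29, -0.176], [-0.19, 0.02, -0.982]]
force: [-0.2, 0.4, -0.7]
gripper_width: 0.0076
gripper_force: 58.9
```

```bash
python3 - <<'E'
from h import *
T=tcp(); print(T,observe()['force'])
p,d=imaging.read_camera('wrist'); s,_=imaging.read_camera('side')
cv2.imwrite('pics/c2.png',cv2.resize(cv2.hconcat([p[:,:,::-1],s[:,:,::-1]]),(800,300)))
E
```

```text
[[-0.28110598  0.95681213  0.07409434  0.4203819 ]
 [ 0.94075952  0.28999648 -0.17570877 -0.05619312]
 [-0.18960738  0.02031217 -0.98164987  0.12694983]
 [ 0.          0.          0.          1.        ]] [-0.18940241  0.35600503 -0.72486618]
```

View pics/c2.png

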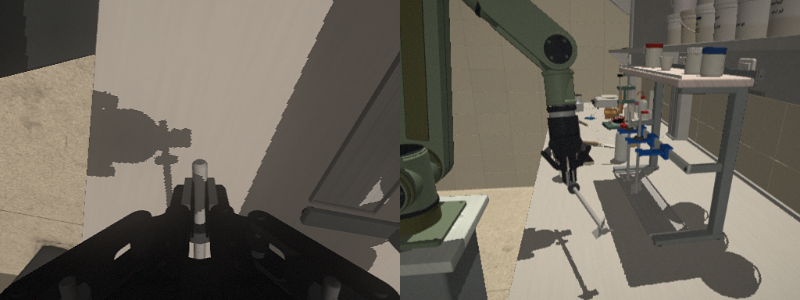

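The left half (wrist view) shows the shaft held between the pads at about (200,210). The right half (side view) shows the stirrer held with its propeller drooping at (600,235). I'll raise it further, then try slackening.

Emit:
{"name": "apply_moves", "arguments": {
  "targets": [
    {"jaw": 0, "dx": 0, "dy": 0, "dz": -0.07, "roll": 0},
    {"jaw": 0, "dx": 0, "dy": 0, "dz": -0.14, "roll": 0},
    {"jaw": 0, "dx": 0, "dy": 0, "dz": -0.2, "roll": 0},
    {"jaw": 0, "dx": 0, "dy": 0, "dz": -0.26, "roll": 0},
    {"jaw": 0, "dx": 0, "dy": 0, "dz": -0.32, "roll": 0},
    {"jaw": 0, "dx": 0, "dy": 0, "dz": -0.38, "roll": 0},
    {"jaw": 0, "dx": 0, "dy": 0, "dz": -0.43, "roll": 0},
    {"jaw": 0, "dx": 0, "dy": 0, "dz": -0.43, "roll": 0},
    {"jaw": 0.08, "dx": 0, "dy": 0, "dz": -0.43, "roll": 0},
    {"jaw": 0.08, "dx": 0, "dy": 0, "dz": -0.43, "roll": 0}
  ]
}}

```text
time: 10.3
tcp_pos: [0.4101, -0.0338, 0.2519]
tcp_rot: [[-0.281, 0.957, 0.07], [0.941, 0.29, -0.176], [-0.189, 0.016, -0.982]]
force: [-0.5, -0.0, -1.7]
gripper_width: 0.0068
gripper_force: 58.9
```

Emit:
{"name": "apply_moves", "arguments": {
  "targets": [
    {"jaw": 0.09, "dx": 0, "dy": 0, "dz": 0, "roll": 0},
    {"jaw": 0.09, "dx": 0, "dy": 0, "dz": 0, "roll": 0},
    {"jaw": 0.09, "dx": 0, "dy": 0, "dz": 0, "roll": 0},
    {"jaw": 0.09, "dx": 0, "dy": 0, "dz": 0, "roll": 0},
    {"jaw": 0.09, "dx": 0, "dy": 0, "dz": 0, "roll": 0},
    {"jaw": 0.09, "dx": 0, "dy": 0, "dz": 0, "roll": 0},
    {"jaw": 0.09, "dx": 0, "dy": 0, "dz": 0, "roll": 0},
    {"jaw": 0.09, "dx": 0, "dy": 0, "dz": 0, "roll": 0},
    {"jaw": 0.09, "dx": 0, "dy": 0, "dz": 0, "roll": 0},
    {"jaw": 0.09, "dx": 0, "dy": 0, "dz": 0, "roll": 0}
  ]
}}

```text
time: 11.13
tcp_pos: [0.4109, -0.0336, 0.2537]
tcp_rot: [[-0.281, 0.957, 0.073], [0.941, 0.29, -0.176], [-0.19, 0.02, -0.982]]
force: [-0.6, -0.2, -1.6]
gripper_width: 0.0078
gripper_force: 42.8
```

Emit:
{"name": "apply_moves", "arguments": {
  "targets": [
    {"jaw": 0.1, "dx": 0, "dy": 0, "dz": 0, "roll": 0},
    {"jaw": 0.1, "dx": 0, "dy": 0, "dz": 0, "roll": 0},
    {"jaw": 0.1, "dx": 0, "dy": 0, "dz": 0, "roll": 0},
    {"jaw": 0.1, "dx": 0, "dy": 0, "dz": 0, "roll": 0},
    {"jaw": 0.1, "dx": 0, "dy": 0, "dz": 0, "roll": 0},
    {"jaw": 0.104, "dx": 0, "dy": 0, "dz": 0, "roll": 0},
    {"jaw": 0.104, "dx": 0, "dy": 0, "dz": 0, "roll": 0},
    {"jaw": 0.104, "dx": 0, "dy": 0, "dz": 0, "roll": 0},
    {"jaw": 0.104, "dx": 0, "dy": 0, "dz": 0, "roll": 0},
    {"jaw": 0.104, "dx": 0, "dy": 0, "dz": 0, "roll": 0}
  ]
}}

```text
time: 11.97
tcp_pos: [0.411, -0.0337, 0.2537]
tcp_rot: [[-0.281, 0.957, 0.073], [0.941, 0.29, -0.176], [-0.19, 0.02, -0.982]]
force: [-0.0, -0.3, -0.6]
gripper_width: 0.0087
gripper_force: 17.2
```

Emit:
{"name": "apply_moves", "arguments": {
  "targets": [
    {"jaw": 0.108, "dx": 0, "dy": 0, "dz": 0, "roll": 0},
    {"jaw": 0.108, "dx": 0, "dy": 0, "dz": 0, "roll": 0},
    {"jaw": 0.11, "dx": 0, "dy": 0, "dz": 0, "roll": 0},
    {"jaw": 0.11, "dx": 0, "dy": 0, "dz": 0, "roll": 0},
    {"jaw": 0.11, "dx": 0, "dy": 0, "dz": 0, "roll": 0},
    {"jaw": 0.111, "dx": 0, "dy": 0, "dz": 0, "roll": 0},
    {"jaw": 0.111, "dx": 0, "dy": 0, "dz": 0, "roll": 0},
    {"jaw": 0.111, "dx": 0, "dy": 0, "dz": 0, "roll": 0},
    {"jaw": 0.111, "dx": 0, "dy": 0, "dz": 0, "roll": 0},
    {"jaw": 0.111, "dx": 0, "dy": 0, "dz": 0, "roll": 0}
  ]
}}

```text
time: 12.8
tcp_pos: [0.411, -0.0336, 0.2537]
tcp_rot: [[-0.281, 0.957, 0.073], [0.941, 0.29, -0.176], [-0.19, 0.02, -0.982]]
force: [0.4, 0.8, 0.6]
gripper_width: 0.0098
gripper_force: 0.0
```

```bash
cat >> h.py <<'E'
def stir(box=None):
    """axis of the held stirrer from the side depth: points below the fingers near the TCP's vertical"""
    T=tcp(); p,d=imaging.read_camera('side'); c=cloud('side',d); g=T[:3,3]
    m=(np.abs(c[...,0]-g[0])<.16)&(np.abs(c[...,1]-g[1])<.16)&(c[...,2]<g[2]-.03)&(c[...,2]>g[2]-.23)&(c[...,2]>.02)
    return p,c,m
E
python3 - <<'E'
from h import *
np.set_printoptions(precision=4,suppress=True)
p,c,m=stir(); q=c[m]; z0=tcp()[2,3]
for a in np.arange(z0-.23,z0-.03,.02):
    k=(q[:,2]>=a)&(q[:,2]<a+.02)
    if k.any(): print('%.3f'%a,k.sum(),np.median(q[k],0),np.ptp(q[k],axis=0))
cv2.imwrite('pics/s3.png',p[:,:,::-1])
E
```

```text
0.024 152 [0.4073 0.0244 0.0272] [0.101  0.1735 0.0158]
```

View pics/s3.png

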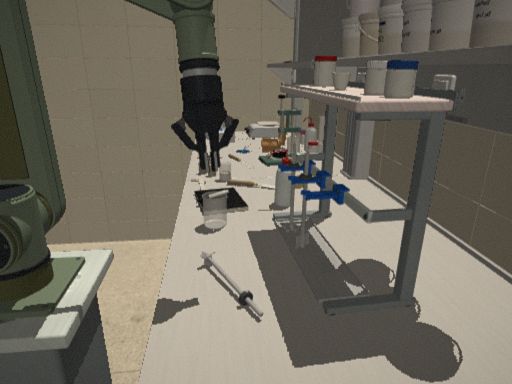

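The stirrer slipped out and now lies reversed: propeller at (205,257), collar at (245,297), bare end at (262,317). I'll locate it again and re-pinch it.

```bash
cat >> h.py <<'E'
def axis(cams=('side','top')):
    for n in cams:
        T=tcp(); p,d=imaging.read_camera(n)
        P=T@imaging.camera_info(n)['mount'] if n=='wrist' else None
        c=cloud(n,d,P); m=(c[...,2]>.009)&(c[...,2]<.045)&(np.abs(c[...,0]-.42)<.14)&(np.abs(c[...,1]+.09)<.25)
        m=m.astype(np.uint8); k,l,st,_=cv2.connectedComponentsWithStats(m,connectivity=8)
        for j in np.argsort(-st[1:,4])[:2]+1:
            if st[j,4]<60: continue
            q=c[l==j]; x=q[:,:2]; cen=x.mean(0); u=np.linalg.eigh(np.cov(x.T))[1][:,1]; u*=-np.sign(u[1])
            s=(x-cen)@u; nn=(x-cen)@[-u[1],u[0]]; print(n,len(q),'u',u,'len',np.ptp(s),'end',cen+u*s.max(),'other',cen+u*s.min())
            for a in np.arange(s.max()-.08,s.max(),.008):
                kk=(s>=a)&(s<a+.008)
                if kk.any(): print('  %.3f n %.4f %.4f z%.4f'%(s.max()-a,nn[kk].min(),nn[kk].max(),q[kk,2].max()))
    return
E
python3 - <<'E'
from h import *
np.set_printoptions(precision=4,suppress=True)
axis(('side','top')); print(tcp(),observe()['qpos'])
E
```

```text
side 540 u [ 0.4383 -0.8988] len 0.23973742738740178 end [ 0.4945 -0.1631] other [0.3894 0.0524]
  0.080 n -0.0029 0.0046 z0.0207
  0.072 n 0.0017 0.0017 z0.0217
  0.064 n -0.0125 0.0116 z0.0310
  0.056 n -0.0125 0.0148 z0.0305
  0.048 n -0.0028 0.0039 z0.0198
  0.040 n -0.0033 0.0036 z0.0208
  0.032 n -0.0030 0.0044 z0.0196
  0.024 n -0.0026 0.0040 z0.0189
  0.016 n -0.0029 0.0038 z0.0186
  0.008 n -0.0033 0.0048 z0.0186
top 116 u [ 0.4306 -0.9026] len 0.09832870585698676 end [ 0.4947 -0.16  ] other [ 0.4524 -0.0712]
  0.080 n -0.0049 0.0038 z0.0229
  0.072 n -0.0051 0.0037 z0.0192
  0.064 n -0.0130 0.0141 z0.0326
  0.056 n -0.0135 0.0117 z0.0294
  0.048 n -0.0046 0.0041 z0.0229
  0.040 n -0.0041 0.0037 z0.0242
  0.032 n -0.0048 0.0042 z0.0199
  0.024 n -0.0044 0.0042 z0.0219
  0.016 n -0.0046 0.0040 z0.0248
  0.008 n -0.0045 0.0043 z0.0199
[[-0.2811  0.9569  0.0734  0.4109]
 [ 0.9407  0.2899 -0.1759 -0.0336]
 [-0.1896  0.0196 -0.9817  0.2537]
 [ 0.      0.      0.      1.    ]] [ 0.028   0.0079  1.911  -0.1953  1.1602 -0.1917]
```

```bash
python3 - <<'E'
from h import *
go([.4848,-.142,.06])
E
```

```text
units [-0.287  0.118  0.715] rows min 5.609368077745277
```

Emit:
{"name": "apply_moves", "arguments": {
  "targets": [
    {"jaw": 1, "dx": -0.05, "dy": 0.02, "dz": 0.02, "roll": -0.03},
    {"jaw": 1, "dx": -0.1, "dy": 0.04, "dz": 0.12, "roll": -0.06},
    {"jaw": 1, "dx": -0.15, "dy": 0.06, "dz": 0.23, "roll": -0.1},
    {"jaw": 1, "dx": -0.2, "dy": 0.08, "dz": 0.34, "roll": -0.1},
    {"jaw": 1, "dx": -0.24, "dy": 0.1, "dz": 0.46, "roll": -0.1},
    {"jaw": 1, "dx": -0.27, "dy": 0.11, "dz": 0.58, "roll": -0.1},
    {"jaw": 1, "dx": -0.287, "dy": 0.118, "dz": 0.66, "roll": -0.1},
    {"jaw": 1, "dx": -0.287, "dy": 0.118, "dz": 0.715, "roll": -0.1},
    {"jaw": 1, "dx": -0.287, "dy": 0.118, "dz": 0.715, "roll": -0.1},
    {"jaw": 1, "dx": -0.287, "dy": 0.118, "dz": 0.715, "roll": -0.1}
  ]
}}

```text
time: 13.78
tcp_pos: [0.4843, -0.1422, 0.0596]
tcp_rot: [[-0.427, 0.901, 0.071], [0.884, 0.433, -0.176], [-0.189, -0.012, -0.982]]
force: [1.5, -0.2, 0.8]
gripper_width: 0.0855
gripper_force: 0.0
```

```bash
python3 - <<'E'
from h import *
np.set_printoptions(precision=4,suppress=True)
print(tcp()); axis(('side',)); go([.4848,-.142,.005])
E
```

```text
[[-0.4274  0.9013  0.0713  0.4843]
 [ 0.8841  0.4331 -0.1756 -0.1422]
 [-0.1891 -0.012  -0.9819  0.0596]
 [ 0.      0.      0.      1.    ]]
side 279 u [ 0.4649 -0.8853] len 0.0900159568272553 end [ 0.4906 -0.1652] other [ 0.4488 -0.0855]
  0.080 n -0.0016 0.0066 z0.0212
  0.064 n -0.0120 0.0180 z0.0313
  0.056 n -0.0127 0.0159 z0.0311
  0.048 n -0.0026 0.0036 z0.0207
  0.040 n -0.0025 0.0042 z0.0199
  0.032 n -0.0029 0.0052 z0.0200
  0.024 n -0.0032 0.0048 z0.0191
  0.016 n -0.0034 0.0048 z0.0198
  0.008 n -0.0030 0.0045 z0.0193
side 190 u [ 0.4937 -0.8696] len 0.1067031044950615 end [ 0.4316 -0.0443] other [0.3789 0.0484]
  0.080 n 0.0000 0.0074 z0.0259
  0.072 n -0.0008 0.0077 z0.0260
  0.064 n -0.0011 0.0026 z0.0249
  0.056 n -0.0014 0.0029 z0.0259
  0.048 n -0.0018 0.0021 z0.0244
  0.040 n -0.0021 0.0036 z0.0257
  0.032 n -0.0020 0.0036 z0.0242
  0.024 n -0.0043 0.0027 z0.0240
  0.016 n -0.0031 0.0033 z0.0240
  0.008 n -0.0036 0.0010 z0.0225
units [0.036 0.001 0.182] rows min 1.3343094785720715
```

```bash
python3 - <<'E'
from h import *
np.set_printoptions(precision=4,suppress=True)
import io,contextlib
for i in range(2):
    b=io.StringIO()
    with contextlib.redirect_stdout(b): axis(('side',))
    print(observe()['time'],[l for l in b.getvalue().split('\n') if l.startswith('side')])
E
```

```text
13.8833 ['side 281 u [ 0.4646 -0.8855] len 0.09482412109349989 end [ 0.4906 -0.165 ] other [ 0.4465 -0.0811]', 'side 199 u [ 0.4911 -0.8711] len 0.11141771212416282 end [ 0.4346 -0.05  ] other [0.3799 0.047 ]']
13.9333 ['side 283 u [ 0.4641 -0.8858] len 0.10214140534760457 end [ 0.4907 -0.1654] other [ 0.4433 -0.0749]', 'side 207 u [ 0.4891 -0.8722] len 0.1172031578634537 end [ 0.4363 -0.0531] other [0.3789 0.0492]']
```

Emit:
{"name": "apply_moves", "arguments": {
  "targets": [
    {"jaw": 1, "dx": 0.005, "dy": -0.015, "dz": 0.04, "roll": -0.02},
    {"jaw": 1, "dx": 0.015, "dy": -0.015, "dz": 0.08, "roll": -0.02},
    {"jaw": 1, "dx": 0.02, "dy": -0.015, "dz": 0.12, "roll": -0.02},
    {"jaw": 1, "dx": 0.027, "dy": -0.015, "dz": 0.16, "roll": -0.02},
    {"jaw": 1, "dx": 0.03, "dy": -0.015, "dz": 0.18, "roll": -0.02},
    {"jaw": 1, "dx": 0.03, "dy": -0.015, "dz": 0.18, "roll": -0.02},
    {"jaw": 0.6, "dx": 0.03, "dy": -0.015, "dz": 0.18, "roll": -0.02},
    {"jaw": 0.5, "dx": 0.03, "dy": -0.015, "dz": 0.18, "roll": -0.02},
    {"jaw": 0.4, "dx": 0.03, "dy": -0.015, "dz": 0.18, "roll": -0.02},
    {"jaw": 0.35, "dx": 0.03, "dy": -0.015, "dz": 0.18, "roll": -0.02}
  ]
}}

```text
time: 14.77
tcp_pos: [0.4813, -0.1457, 0.0062]
tcp_rot: [[-0.455, 0.887, 0.075], [0.87, 0.461, -0.176], [-0.191, -0.015, -0.981]]
force: [0.2, 0.3, 0.3]
gripper_width: 0.039
gripper_force: 0.0
```

Emit:
{"name": "apply_moves", "arguments": {
  "targets": [
    {"jaw": 0.35, "dx": 0, "dy": 0, "dz": 0.007, "roll": 0},
    {"jaw": 0.25, "dx": 0, "dy": 0, "dz": 0.007, "roll": 0},
    {"jaw": 0.15, "dx": 0, "dy": 0, "dz": 0.007, "roll": 0},
    {"jaw": 0, "dx": 0, "dy": 0, "dz": 0.007, "roll": 0},
    {"jaw": 0, "dx": 0, "dy": 0, "dz": 0.007, "roll": 0},
    {"jaw": 0, "dx": 0, "dy": 0, "dz": 0.007, "roll": 0},
    {"jaw": 0, "dx": 0, "dy": 0, "dz": 0.007, "roll": 0},
    {"jaw": 0, "dx": 0, "dy": 0, "dz": 0.007, "roll": 0},
    {"jaw": 0, "dx": 0, "dy": 0, "dz": 0.007, "roll": 0},
    {"jaw": 0, "dx": 0, "dy": 0, "dz": 0.007, "roll": 0}
  ]
}}

```text
time: 15.6
tcp_pos: [0.4811, -0.146, 0.0034]
tcp_rot: [[-0.456, 0.887, 0.074], [0.87, 0.461, -0.176], [-0.19, -0.016, -0.982]]
force: [-0.3, -0.7, 1.6]
gripper_width: 0.0071
gripper_force: 58.5
```

Emit:
{"name": "apply_moves", "arguments": {
  "targets": [
    {"jaw": 0, "dx": 0.02, "dy": -0.04, "dz": -0.08, "roll": 0},
    {"jaw": 0, "dx": 0.04, "dy": -0.08, "dz": -0.18, "roll": 0},
    {"jaw": 0, "dx": 0.06, "dy": -0.12, "dz": -0.28, "roll": 0},
    {"jaw": 0, "dx": 0.08, "dy": -0.16, "dz": -0.38, "roll": 0},
    {"jaw": 0, "dx": 0.1, "dy": -0.2, "dz": -0.48, "roll": 0},
    {"jaw": 0, "dx": 0.1, "dy": -0.24, "dz": -0.58, "roll": 0},
    {"jaw": 0, "dx": 0.1, "dy": -0.26, "dz": -0.68, "roll": 0},
    {"jaw": 0, "dx": 0.1, "dy": -0.26, "dz": -0.78, "roll": 0},
    {"jaw": 0.09, "dx": 0.1, "dy": -0.26, "dz": -0.82, "roll": 0},
    {"jaw": 0.1, "dx": 0.1, "dy": -0.26, "dz": -0.82, "roll": 0}
  ]
}}

```text
time: 16.43
tcp_pos: [0.3811, -0.1126, 0.2432]
tcp_rot: [[-0.454, 0.887, 0.08], [0.869, 0.461, -0.177], [-0.194, -0.011, -0.981]]
force: [0.3, 0.6, -1.9]
gripper_width: 0.0087
gripper_force: 28.0
```

```bash
cat >> h.py <<'E'
def held(show=False):
    """angle of the held stirrer: side-camera points of the shaft below the TCP, seen against the far background"""
    T=tcp(); p,d=imaging.read_camera('side'); c=cloud('side',d); g=T[:3,3]-.012*T[:3,2]
    r=np.linalg.norm(c-g,axis=2); m=(r>.045)&(r<.2)&(c[...,2]<g[2]+.02)&(c[...,2]>.012)&(c[...,0]<.75)
    k,l,st,_=cv2.connectedComponentsWithStats(m.astype(np.uint8)); j=1+np.argmax(st[1:,4]); q=c[l==j]
    cen=np.median(q,0); u=np.linalg.eigh(np.cov(q.T))[1][:,2]; u*=np.sign((g-cen)@u)
    print('pts',st[j],'cen',cen,'u',u,'tilt deg',np.degrees(np.arccos(u[2])),'grip-cen dir',(g-cen)/np.linalg.norm(g-cen)); print('pinch',g)
    return p
E
python3 - <<'E'
from h import *
np.set_printoptions(precision=4,suppress=True)
p=held(); cv2.imwrite('pics/s4.png',p[:,:,::-1])
print(observe()['gripper_force'],observe()['gripper_width'],tcp()[:3,3])
E
```

```text
pts [152 158  27  19 145] cen [ 0.3223 -0.0028  0.2575] u [ 0.455  -0.8904 -0.0084] tilt deg 90.47986678474687 grip-cen dir [ 0.4731 -0.8808 -0.0202]
pinch [ 0.3801 -0.1104  0.255 ]
27.98707813024521 0.008714094470082692 [ 0.3802 -0.1125  0.2411]
```

View pics/s4.png

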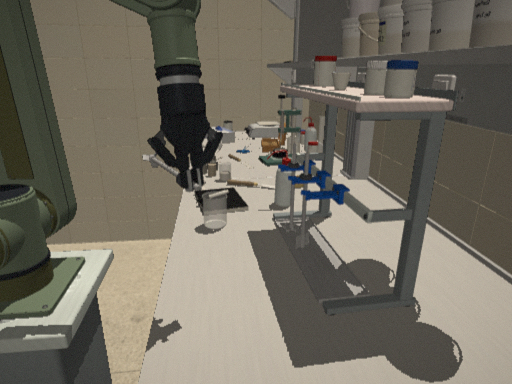

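The side view shows the stirrer held level at the fingers, with its propeller end at about (148,158). I'll slacken in fine steps.

Emit:
{"name": "apply_moves", "arguments": {
  "targets": [
    {"jaw": 0.104, "dx": 0, "dy": 0, "dz": -0.04, "roll": 0},
    {"jaw": 0.105, "dx": 0, "dy": 0, "dz": -0.08, "roll": 0},
    {"jaw": 0.106, "dx": 0, "dy": 0, "dz": -0.08, "roll": 0},
    {"jaw": 0.106, "dx": 0, "dy": 0, "dz": -0.08, "roll": 0},
    {"jaw": 0.106, "dx": 0, "dy": 0, "dz": -0.08, "roll": 0},
    {"jaw": 0.107, "dx": 0, "dy": 0, "dz": -0.08, "roll": 0},
    {"jaw": 0.107, "dx": 0, "dy": 0, "dz": -0.08, "roll": 0},
    {"jaw": 0.107, "dx": 0, "dy": 0, "dz": -0.08, "roll": 0},
    {"jaw": 0.107, "dx": 0, "dy": 0, "dz": -0.08, "roll": 0},
    {"jaw": 0.107, "dx": 0, "dy": 0, "dz": -0.08, "roll": 0}
  ]
}}

```text
time: 17.32
tcp_pos: [0.3782, -0.1083, 0.2639]
tcp_rot: [[-0.455, 0.887, 0.073], [0.87, 0.461, -0.176], [-0.19, -0.017, -0.982]]
force: [0.5, -0.0, -1.4]
gripper_width: 0.0092
gripper_force: 15.5
```

```bash
python3 - <<'E'
from h import *
np.set_printoptions(precision=4,suppress=True)
p=held()
print(observe()['gripper_force'],observe()['gripper_width'],tcp()[:3,3])
E
```

```text
pts [167 191  20  46 239] cen [ 0.3435 -0.0497  0.1767] u [ 0.284  -0.5272  0.8009] tilt deg 36.78441561497131 grip-cen dir [ 0.2843 -0.4756  0.8325]
pinch [ 0.3773 -0.1062  0.2756]
15.469368696212769 0.00904896871752366 [ 0.3782 -0.1083  0.2639]
```

Emit:
{"name": "apply_moves", "arguments": {
  "targets": [
    {"jaw": 0.108, "dx": 0, "dy": 0, "dz": 0, "roll": 0},
    {"jaw": 0.109, "dx": 0, "dy": 0, "dz": 0, "roll": 0},
    {"jaw": 0.109, "dx": 0, "dy": 0, "dz": 0, "roll": 0},
    {"jaw": 0.109, "dx": 0, "dy": 0, "dz": 0, "roll": 0},
    {"jaw": 0.11, "dx": 0, "dy": 0, "dz": 0, "roll": 0},
    {"jaw": 0.11, "dx": 0, "dy": 0, "dz": 0, "roll": 0},
    {"jaw": 0.11, "dx": 0, "dy": 0, "dz": 0, "roll": 0},
    {"jaw": 0.11, "dx": 0, "dy": 0, "dz": 0, "roll": 0},
    {"jaw": 0.11, "dx": 0, "dy": 0, "dz": 0, "roll": 0},
    {"jaw": 0.11, "dx": 0, "dy": 0, "dz": 0, "roll": 0}
  ]
}}

```text
time: 18.2
tcp_pos: [0.3783, -0.1083, 0.264]
tcp_rot: [[-0.455, 0.887, 0.073], [0.87, 0.461, -0.176], [-0.19, -0.016, -0.982]]
force: [-0.5, 0.1, -2.2]
gripper_width: 0.0098
gripper_force: 10.1
```

```bash
python3 - <<'E'
from h import *
np.set_printoptions(precision=4,suppress=True)
p=held()
print(observe()['gripper_force'],observe()['gripper_width'],tcp()[:3,3])
E
```

```text
pts [167 191  20  46 242] cen [ 0.3438 -0.05    0.1777] u [ 0.2899 -0.5247  0.8004] tilt deg 36.83302963486741 grip-cen dir [ 0.2846 -0.4768  0.8317]
pinch [ 0.3774 -0.1062  0.2758]
10.107620358467102 0.009374626920447679 [ 0.3783 -0.1083  0.264 ]
```

Emit:
{"name": "apply_moves", "arguments": {
  "targets": [
    {"jaw": 0.111, "dx": 0, "dy": 0, "dz": 0, "roll": 0},
    {"jaw": 0.112, "dx": 0, "dy": 0, "dz": 0, "roll": 0},
    {"jaw": 0.112, "dx": 0, "dy": 0, "dz": 0, "roll": 0},
    {"jaw": 0.112, "dx": 0, "dy": 0, "dz": 0, "roll": 0},
    {"jaw": 0.1125, "dx": 0, "dy": 0, "dz": 0, "roll": 0},
    {"jaw": 0.1125, "dx": 0, "dy": 0, "dz": 0, "roll": 0},
    {"jaw": 0.1125, "dx": 0, "dy": 0, "dz": 0, "roll": 0},
    {"jaw": 0.1125, "dx": 0, "dy": 0, "dz": 0, "roll": 0},
    {"jaw": 0.08, "dx": 0, "dy": 0, "dz": 0, "roll": 0},
    {"jaw": 0.0, "dx": 0, "dy": 0, "dz": 0, "roll": 0}
  ]
}}

```text
time: 19.08
tcp_pos: [0.3783, -0.1083, 0.264]
tcp_rot: [[-0.455, 0.887, 0.073], [0.87, 0.461, -0.176], [-0.19, -0.016, -0.982]]
force: [0.2, -0.5, -1.1]
gripper_width: 0.0078
gripper_force: 58.4
```

```bash
python3 - <<'E'
from h import *
np.set_printoptions(precision=4,suppress=True)
p=held()
print(observe()['gripper_force'],observe()['gripper_width'],tcp()[:3,3])
E
```

```text
pts [185 197   9  70 371] cen [ 0.3683 -0.0966  0.1598] u [ 0.0994 -0.1578  0.9825] tilt deg 10.74799469505966 grip-cen dir [ 0.0773 -0.0824  0.9936]
pinch [ 0.3774 -0.1062  0.2758]
58.40890288352966 0.007819771053448096 [ 0.3783 -0.1083  0.264 ]
```

The stirrer now hangs about 10.7° from plumb and is gripped at 58 N. Next I'll go up at an azimuth of about 30°, where pushing against the reach limit turns the present sideways tilt into a forward one.

```bash
python3 - <<'E'
from h import *
go([.34,.04,.55])
E
```

```text
units [ 0.307  0.099 -1.032] rows min 7.7801328614681395
```

Emit:
{"name": "apply_moves", "arguments": {
  "targets": [
    {"jaw": 0, "dx": 0.0, "dy": 0.0, "dz": 0, "roll": 0},
    {"jaw": 0, "dx": 0.03, "dy": 0.01, "dz": -0.11, "roll": -0.06},
    {"jaw": 0, "dx": 0.06, "dy": 0.02, "dz": -0.22, "roll": -0.12},
    {"jaw": 0, "dx": 0.1, "dy": 0.03, "dz": -0.33, "roll": -0.18},
    {"jaw": 0, "dx": 0.13, "dy": 0.04, "dz": -0.44, "roll": -0.24},
    {"jaw": 0, "dx": 0.16, "dy": 0.05, "dz": -0.55, "roll": -0.3},
    {"jaw": 0, "dx": 0.2, "dy": 0.06, "dz": -0.66, "roll": -0.36},
    {"jaw": 0, "dx": 0.23, "dy": 0.07, "dz": -0.77, "roll": -0.42},
    {"jaw": 0, "dx": 0.27, "dy": 0.09, "dz": -0.88, "roll": -0.48},
    {"jaw": 0, "dx": 0.31, "dy": 0.1, "dz": -1, "roll": -0.54}
  ]
}}

```text
time: 19.97
tcp_pos: [0.34, 0.0399, 0.5415]
tcp_rot: [[-0.968, 0.241, 0.073], [0.225, 0.958, -0.176], [-0.113, -0.154, -0.982]]
force: [0.3, 0.4, -1.7]
gripper_width: 0.0076
gripper_force: 58.8
```

```bash
python3 - <<'E'
from h import *
go([.30,.18,.76]); o=observe(); print(o['qpos'],tcp())
E
```

```text
units [ 0.152  0.303 -0.807] rows min 6.297075861308662
[ 0.25920593 -0.11465551  1.31926132 -0.20100836  1.90435571 -1.14338629] [[-0.96780751  0.2407799   0.07330531  0.34000973]
 [ 0.22511686  0.95835265 -0.17573447  0.03993478]
 [-0.11256566 -0.15357488 -0.9817045   0.54152015]
 [ 0.          0.          0.          1.        ]]
```

Emit:
{"name": "apply_moves", "arguments": {
  "targets": [
    {"jaw": 0, "dx": 0.02, "dy": 0.05, "dz": -0.12, "roll": 0},
    {"jaw": 0, "dx": 0.04, "dy": 0.1, "dz": -0.24, "roll": 0},
    {"jaw": 0, "dx": 0.06, "dy": 0.15, "dz": -0.36, "roll": 0},
    {"jaw": 0, "dx": 0.09, "dy": 0.2, "dz": -0.48, "roll": 0},
    {"jaw": 0, "dx": 0.11, "dy": 0.25, "dz": -0.6, "roll": 0},
    {"jaw": 0, "dx": 0.15, "dy": 0.3, "dz": -0.72, "roll": 0},
    {"jaw": 0, "dx": 0.15, "dy": 0.3, "dz": -0.81, "roll": 0},
    {"jaw": 0, "dx": 0.85, "dy": -0.4, "dz": -1, "roll": 0},
    {"jaw": 0, "dx": 1, "dy": -0.6, "dz": -1, "roll": 0},
    {"jaw": 0, "dx": 1, "dy": -0.6, "dz": -1, "roll": 0}
  ]
}}

```text
time: 20.8
tcp_pos: [0.1981, 0.1148, 0.763]
tcp_rot: [[-0.967, 0.244, 0.077], [0.228, 0.958, -0.175], [-0.116, -0.152, -0.982]]
force: [-0.6, -0.1, -0.8]
gripper_width: 0.0073
gripper_force: 59.3
```

Emit:
{"name": "apply_moves", "arguments": {
  "targets": [
    {"jaw": 0, "dx": 1, "dy": -1, "dz": -1, "roll": 0},
    {"jaw": 0, "dx": 1, "dy": -1, "dz": -1, "roll": 0},
    {"jaw": 0, "dx": 1, "dy": -1, "dz": -1, "roll": 0},
    {"jaw": 0, "dx": 1, "dy": -1, "dz": -1, "roll": 0},
    {"jaw": 0, "dx": 1, "dy": -1, "dz": -1, "roll": 0},
    {"jaw": 0, "dx": 1, "dy": -1, "dz": -1, "roll": 0},
    {"jaw": 0, "dx": 1, "dy": -1, "dz": -1, "roll": 0},
    {"jaw": 0, "dx": 1, "dy": -1, "dz": -1, "roll": 0},
    {"jaw": 0, "dx": 1, "dy": -1, "dz": -1, "roll": 0},
    {"jaw": 0, "dx": 1, "dy": -1, "dz": -1, "roll": 0}
  ]
}}

```text
time: 21.63
tcp_pos: [0.0631, -0.0327, 0.7682]
tcp_rot: [[-0.966, 0.244, 0.084], [0.23, 0.962, -0.144], [-0.116, -0.12, -0.986]]
force: [0.0, -0.4, -2.0]
gripper_width: 0.0079
gripper_force: 59.3
```

```bash
python3 - <<'E'
from h import *
o=observe(); print(o['time'],o['qpos'],tcp())
E
```

```text
21.6333 [ 0.04405157 -0.26592868  0.68433089 -0.30326578  2.62504946 -1.55727629] [[-0.96623003  0.24367066  0.08381019  0.06306004]
 [ 0.23022776  0.96243262 -0.14393966 -0.03270105]
 [-0.11573553 -0.11978339 -0.98603105  0.76823437]
 [ 0.          0.          0.          1.        ]]
```

Emit:
{"name": "apply_moves", "arguments": {
  "targets": [
    {"jaw": 0, "dx": -0.36, "dy": 0.4, "dz": -0.5, "roll": 0},
    {"jaw": 0, "dx": -0.36, "dy": 0.4, "dz": -1, "roll": 0},
    {"jaw": 0, "dx": -0.36, "dy": 0.4, "dz": -1, "roll": 0},
    {"jaw": 0, "dx": -0.36, "dy": 0.4, "dz": -1, "roll": 0},
    {"jaw": 0, "dx": -0.36, "dy": 0.4, "dz": -1, "roll": 0},
    {"jaw": 0, "dx": -0.36, "dy": 0.4, "dz": -1, "roll": 0},
    {"jaw": 0, "dx": -0.36, "dy": 0.4, "dz": -1, "roll": 0},
    {"jaw": 0, "dx": -0.36, "dy": 0.4, "dz": -1, "roll": 0},
    {"jaw": 0, "dx": -0.36, "dy": 0.4, "dz": -1, "roll": 0},
    {"jaw": 0, "dx": -0.36, "dy": 0.4, "dz": -1, "roll": 0}
  ]
}}

```text
time: 22.47
tcp_pos: [0.1884, 0.0296, 0.7839]
tcp_rot: [[-0.964, 0.242, 0.106], [0.226, 0.964, -0.141], [-0.136, -0.112, -0.984]]
force: [-0.6, 0.0, -1.4]
gripper_width: 0.0079
gripper_force: 59.2
```

```bash
python3 - <<'E'
from h import *
o=observe(); print(o['time'],o['qpos'],tcp())
E
```

```text
22.4667 [ 0.38217472 -0.05135248  0.49485798 -0.35263191  2.62508523 -1.2638762 ] [[-0.96444925  0.24215844  0.10581559  0.18835548]
 [ 0.22647246  0.96371545 -0.14128959  0.02959098]
 [-0.13619059 -0.11230232 -0.98429686  0.78386113]
 [ 0.          0.          0.          1.        ]]
```

Emit:
{"name": "apply_moves", "arguments": {
  "targets": [
    {"jaw": 0, "dx": 0.4, "dy": 0.3, "dz": -1, "roll": 0},
    {"jaw": 0, "dx": 0.4, "dy": 0.3, "dz": -1, "roll": 0},
    {"jaw": 0, "dx": 0.4, "dy": 0.3, "dz": -1, "roll": 0},
    {"jaw": 0, "dx": 0.4, "dy": 0.3, "dz": -1, "roll": 0},
    {"jaw": 0, "dx": 0.4, "dy": 0.3, "dz": -1, "roll": 0},
    {"jaw": 0, "dx": 0.4, "dy": 0.3, "dz": -1, "roll": 0},
    {"jaw": 0, "dx": 0.4, "dy": 0.3, "dz": -1, "roll": 0},
    {"jaw": 0, "dx": 0.4, "dy": 0.3, "dz": -1, "roll": 0},
    {"jaw": 0, "dx": 0.4, "dy": 0.3, "dz": -1, "roll": 0},
    {"jaw": 0, "dx": 0.4, "dy": 0.3, "dz": -1, "roll": 0}
  ]
}}

```text
time: 23.3
tcp_pos: [0.1437, 0.1237, 0.7682]
tcp_rot: [[-0.963, 0.24, 0.127], [0.224, 0.967, -0.125], [-0.152, -0.092, -0.984]]
force: [-0.1, -0.9, -1.3]
gripper_width: 0.0078
gripper_force: 59.3
```

```bash
python3 - <<'E'
from h import *
o=observe(); print(o['time'],o['qpos'],tcp())
E
```

```text
23.3 [ 0.94697446 -0.05848197  0.57414819 -0.36351646  2.62502397 -0.70499299] [[-0.96259692  0.23950781  0.12666163  0.14369948]
 [ 0.22409445  0.96656433 -0.12463979  0.12366272]
 [-0.15227882 -0.09159371 -0.98408422  0.76820293]
 [ 0.          0.          0.          1.        ]]
```

```bash
cat > sim.py <<'E'
import numpy as np
from scipy.optimize import least_squares
from scipy.spatial.transform import Rotation as R
Rz=lambda a:R.from_euler('z',a).as_matrix(); Ry=lambda a:R.from_euler('y',a).as_matrix()
def fk(q,k):
    a,h,L2,L3,e,L6=k; A=Rz(q[0]); s=np.array([0,0,h])+A@[a,0,0]
    B=A@Ry(q[1]); s=s+B@[0,0,L2]; B=B@Ry(q[2]); s=s+B@[e,0,L3]; B=B@Rz(q[3])@Ry(q[4]); s=s+B@[0,0,L6]
    return s,B@Rz(q[5]+np.pi/2)
D=[([-1.15698,.3203,1.56569,0,1.25738,-.02001],[.24151,-.5213,.23047]),
([-1.15991,.40962,.21571,.00066,2.49651,-.02241],[.21297,-.4597,.68825]),
([-1.16543,.30277,.21526,.0018,2.59106,-.02692],[.17457,-.37688,.73686]),
([-1.17025,.19299,.2156,.00059,2.62482,-.03273],[.14195,-.30551,.77734]),
([-1.15072,.33183,.73118,-.00504,1.88851,-.01565],[.26586,-.57076,.56799]),
([-.70091,-.00474,1.69551,-.09093,1.28209,-.49225],[.34247,-.3102,.34464]),
([.0280,.0079,1.911,-.1953,1.1602,-.1917],[.4109,-.0336,.2537]),
([.25921,-.11466,1.31926,-.20101,1.90436,-1.14339],[.34001,.03993,.54152]),
([.04405,-.26593,.68433,-.30327,2.62505,-1.55728],[.06306,-.0327,.76823]),
([.38217,-.05135,.49486,-.35263,2.62509,-1.26388],[.18836,.02959,.78386]),
([.94697,-.05848,.57415,-.36352,2.62502,-.70499],[.1437,.12366,.7682])]
K=least_squares(lambda k:np.concatenate([fk(q,k)[0]-p for q,p in D]),[0,.3,.4,.4,0,.2]).x
lo=[-3.11,-.84,.215,-1.34,.05,-2.56]; hi=[3.11,2.01,2.61,4.49,2.625,2.56]
def ik(q0,pt,Rt,w):
    f=lambda q:np.concatenate([fk(q,K)[0]-pt,w*R.from_matrix(Rt.T@fk(q,K)[1]).as_rotvec()])
    q0=np.clip(q0,np.array(lo)+1e-4,np.array(hi)-1e-4); return least_squares(f,q0,bounds=(lo,hi)).x
def call(q,d,w,roll=0):
    p,M=fk(q,K); return ik(q,p+M@(.3*np.array(d)),M@Rz(roll*np.pi/2),w)
E
python3 - <<'E'
from sim import *
np.set_printoptions(precision=4,suppress=True)
print(K,max(abs(np.concatenate([fk(q,K)[0]-p for q,p in D]))),fk(D[-1][0],K)[1])
T=[(1,[0,0,-1],2),(2,[0,-1,-1],3),(8,[-.36,.4,-1],9),(9,[.4,.3,-1],10)]
for w in [.2,.4,.7,1,1.5,3]:
    print(w,[ (fk(call(D[i][0],d,w),K)[0]-D[j][1]).round(3).tolist()+[fk(call(D[i][0],d,w),K)[1][:2,2].round(3).tolist(),fk(D[j][0],K)[1][:2,2].round(3).tolist()] for i,d,j in T])
E
```

```text
[0.0034 0.0849 0.5927 0.4176 0.0242 0.264 ] 0.012890941888773988 [[-0.9626  0.2395  0.1267]
 [ 0.2241  0.9666 -0.1246]
 [-0.1523 -0.0916 -0.9841]]
0.2 [[0.012, -0.051, 0.124, [0.283, -0.648], [0.014, -0.029]], [-0.105, 0.198, 0.089, [0.192, -0.523], [0.042, -0.099]], [0.0, 0.054, 0.108, [0.69, -0.022], [0.106, -0.141]], [-0.058, 0.052, 0.104, [0.544, 0.283], [0.127, -0.125]]]
0.4 [[-0.007, -0.007, 0.029, [0.096, -0.219], [0.014, -0.029]], [-0.099, 0.183, 0.047, [0.098, -0.276], [0.042, -0.099]], [-0.004, 0.038, 0.049, [0.349, -0.125], [0.106, -0.141]], [-0.035, 0.049, 0.056, [0.335, 0.075], [0.127, -0.125]]]
0.7 [[-0.013, 0.006, 0.012, [0.034, -0.076], [0.014, -0.029]], [-0.096, 0.175, 0.014, [0.05, -0.133], [0.042, -0.099]], [0.009, 0.03, 0.018, [0.2, -0.124], [0.106, -0.141]], [-0.026, 0.047, 0.014, [0.189, -0.044], [0.127, -0.125]]]
1 [[-0.014, 0.009, 0.009, [0.02, -0.045], [0.014, -0.029]], [-0.095, 0.172, 0.002, [0.033, -0.084], [0.042, -0.099]], [0.011, 0.028, 0.005, [0.145, -0.133], [0.106, -0.141]], [-0.022, 0.046, 0.001, [0.149, -0.09], [0.127, -0.125]]]
1.5 [[-0.015, 0.01, 0.008, [0.013, -0.03], [0.014, -0.029]], [-0.094, 0.17, -0.005, [0.022, -0.055], [0.042, -0.099]], [0.012, 0.026, -0.002, [0.112, -0.139], [0.106, -0.141]], [-0.02, 0.045, -0.007, [0.126, -0.118], [0.127, -0.125]]]
3 [[-0.015, 0.011, 0.007, [0.01, -0.021], [0.014, -0.029]], [-0.094, 0.169, -0.01, [0.016, -0.036], [0.042, -0.099]], [0.013, 0.025, -0.007, [0.091, -0.143], [0.106, -0.141]], [-0.019, 0.045, -0.013, [0.111, -0.135], [0.127, -0.125]]]
```

```bash
cat > plan.py <<'E'
from sim import *
import sys
rng=np.random.default_rng(0); w=float(sys.argv[1]) if len(sys.argv)>1 else 1.4
goal=np.array([.36,.02])
def obs():
    from plant import observe; return observe()['qpos']
beam=[(0,obs(),[])]
for depth in range(int(sys.argv[2])):
    new=[]
    for _,q,s in beam:
        for t in range(45):
            d=rng.uniform(-1,1,3); d=np.clip(np.round(d*1.6,1),-1,1); d[2]=-1 if t%2 else d[2]
            try: qn=call(q,d,w)
            except Exception: continue
            p,M=fk(qn,K)
            if p[2]<.6 or np.linalg.norm(qn[:3]-q[:3],np.inf)>.9: continue
            new.append((np.linalg.norm(M[:2,2]-goal),qn,s+[d.tolist()]))
    new.sort(key=lambda b:b[0]); beam=new[:6]
    p,M=fk(beam[0][1],K); print(depth,beam[0][0].round(3),beam[0][2],p.round(3),M[:2,2].round(3),beam[0][1].round(2))
E
time timeout 300 python3 plan.py 1.4 3
```

```text
0 0.241 [[0.1, -0.2, -1.0]] [0.145 0.074 0.781] [ 0.156 -0.108] [ 0.78 -0.1   0.55 -0.39  2.62 -0.9 ]
1 0.207 [[-0.0, 0.1, -1.0], [0.1, -0.2, -1.0]] [0.141 0.118 0.783] [ 0.18  -0.083] [ 0.98 -0.06  0.51 -0.41  2.62 -0.72]
2 0.174 [[-0.0, 0.1, -1.0], [0.1, -0.2, -1.0], [0.0, -0.0, -1.0]] [0.149 0.116 0.793] [ 0.207 -0.064] [ 0.96 -0.05  0.46 -0.43  2.62 -0.77]
real	0m8.740s
user	0m9.093s
sys	0m0.068s
```

```bash
python3 - <<'E'
from h import *
go([.33,.19,.745])
E
```

```text
units [-0.536  0.37   0.127] rows min 4.77494674956331
```

Emit:
{"name": "apply_moves", "arguments": {
  "targets": [
    {"jaw": 0, "dx": -0.11, "dy": 0.08, "dz": 0.03, "roll": 0},
    {"jaw": 0, "dx": -0.22, "dy": 0.15, "dz": 0.05, "roll": 0},
    {"jaw": 0, "dx": -0.33, "dy": 0.22, "dz": 0.07, "roll": 0},
    {"jaw": 0, "dx": -0.44, "dy": 0.3, "dz": 0.1, "roll": 0},
    {"jaw": 0, "dx": -0.54, "dy": 0.37, "dz": 0.12, "roll": 0},
    {"jaw": 0, "dx": -0.69, "dy": 0.28, "dz": -0.86, "roll": 0},
    {"jaw": 0, "dx": -0.69, "dy": 0.28, "dz": -0.86, "roll": 0},
    {"jaw": 0, "dx": -0.69, "dy": 0.28, "dz": -0.86, "roll": 0},
    {"jaw": 0, "dx": -0.69, "dy": 0.28, "dz": -0.86, "roll": 0},
    {"jaw": 0, "dx": -0.69, "dy": 0.28, "dz": -0.86, "roll": 0}
  ]
}}

```text
time: 24.13
tcp_pos: [0.3011, 0.1602, 0.776]
tcp_rot: [[-0.959, 0.238, 0.155], [0.222, 0.968, -0.115], [-0.178, -0.076, -0.981]]
force: [0.8, 0.3, -1.5]
gripper_width: 0.0076
gripper_force: 59.4
```

Emit:
{"name": "apply_moves", "arguments": {
  "targets": [
    {"jaw": 0, "dx": 0.6, "dy": -0.6, "dz": -1, "roll": 0},
    {"jaw": 0, "dx": 0.6, "dy": -0.6, "dz": -1, "roll": 0},
    {"jaw": 0, "dx": 0.6, "dy": -0.6, "dz": -1, "roll": 0},
    {"jaw": 0, "dx": 0.6, "dy": -0.6, "dz": -1, "roll": 0},
    {"jaw": 0, "dx": 0.6, "dy": -0.6, "dz": -1, "roll": 0},
    {"jaw": 0, "dx": 0.6, "dy": -0.6, "dz": -1, "roll": 0},
    {"jaw": 0, "dx": 0.6, "dy": -0.6, "dz": -1, "roll": 0},
    {"jaw": 0, "dx": 0.6, "dy": -0.6, "dz": -1, "roll": 0},
    {"jaw": 0, "dx": 0.6, "dy": -0.6, "dz": -1, "roll": 0},
    {"jaw": 0, "dx": 0.6, "dy": -0.6, "dz": -1, "roll": 0}
  ]
}}

```text
time: 24.97
tcp_pos: [0.2692, 0.0728, 0.8057]
tcp_rot: [[-0.947, 0.235, 0.217], [0.216, 0.97, -0.111], [-0.236, -0.059, -0.97]]
force: [0.4, 0.3, -1.7]
gripper_width: 0.008
gripper_force: 59.4
```

```bash
python3 - <<'E'
from h import *
o=observe(); print(o['time'],o['qpos'],tcp())
E
```

```text
24.9667 [ 0.44503454  0.11529462  0.21547804 -0.40269628  2.62463882 -1.26428857] [[-0.94744475  0.2353414   0.21670917  0.26922851]
 [ 0.21553609  0.97013974 -0.11123438  0.07284346]
 [-0.23641623 -0.05867978 -0.96987837  0.80566955]
 [ 0.          0.          0.          1.        ]]
```

Emit:
{"name": "apply_moves", "arguments": {
  "targets": [
    {"jaw": 0, "dx": 0.4, "dy": 0.4, "dz": -1, "roll": 0},
    {"jaw": 0, "dx": 0.4, "dy": 0.4, "dz": -1, "roll": 0},
    {"jaw": 0, "dx": 0.4, "dy": 0.4, "dz": -1, "roll": 0},
    {"jaw": 0, "dx": 0.4, "dy": 0.4, "dz": -1, "roll": 0},
    {"jaw": 0, "dx": 0.4, "dy": 0.4, "dz": -1, "roll": 0},
    {"jaw": 0, "dx": 0.4, "dy": 0.3, "dz": -1, "roll": 0},
    {"jaw": 0, "dx": 0.4, "dy": 0.3, "dz": -1, "roll": 0},
    {"jaw": 0, "dx": 0.4, "dy": 0.3, "dz": -1, "roll": 0},
    {"jaw": 0, "dx": 0.4, "dy": 0.3, "dz": -1, "roll": 0},
    {"jaw": 0, "dx": 0.4, "dy": 0.3, "dz": -1, "roll": 0}
  ]
}}

```text
time: 25.8
tcp_pos: [0.2292, 0.176, 0.8027]
tcp_rot: [[-0.938, 0.228, 0.262], [0.211, 0.973, -0.09], [-0.275, -0.029, -0.961]]
force: [0.0, 0.3, -1.9]
gripper_width: 0.0079
gripper_force: 59.3
```

```bash
python3 - <<'E'
from h import *
o=observe(); print(o['time'],o['qpos'],tcp())
E
```

```text
25.8 [ 0.90608026  0.13991307  0.215048   -0.55848378  2.62493251 -0.94900918] [[-0.93779522  0.22789217  0.26192612  0.22920059]
 [ 0.21133238  0.97324913 -0.09013746  0.17603351]
 [-0.27546098 -0.02917701 -0.96086937  0.80271815]
 [ 0.          0.          0.          1.        ]]
```

Emit:
{"name": "apply_moves", "arguments": {
  "targets": [
    {"jaw": 0, "dx": 0.7, "dy": -0.5, "dz": -1, "roll": 0},
    {"jaw": 0, "dx": 0.7, "dy": -0.5, "dz": -1, "roll": 0},
    {"jaw": 0, "dx": 0.7, "dy": -0.5, "dz": -1, "roll": 0},
    {"jaw": 0, "dx": 0.7, "dy": -0.5, "dz": -1, "roll": 0},
    {"jaw": 0, "dx": 0.7, "dy": -0.5, "dz": -1, "roll": 0},
    {"jaw": 0, "dx": 0.7, "dy": -0.5, "dz": -1, "roll": 0},
    {"jaw": 0, "dx": 0.7, "dy": -0.5, "dz": -1, "roll": 0},
    {"jaw": 0, "dx": 0.7, "dy": -0.5, "dz": -1, "roll": 0},
    {"jaw": 0, "dx": 0.7, "dy": -0.5, "dz": -1, "roll": 0},
    {"jaw": 0, "dx": 0.7, "dy": -0.5, "dz": -1, "roll": 0}
  ]
}}

```text
time: 26.63
tcp_pos: [0.2003, 0.1328, 0.8227]
tcp_rot: [[-0.923, 0.217, 0.318], [0.207, 0.976, -0.065], [-0.324, 0.006, -0.946]]
force: [-0.9, 0.0, -1.5]
gripper_width: 0.0077
gripper_force: 59.4
```

```bash
python3 - <<'E'
from h import *
o=observe(); print(o['time'],o['qpos'],tcp())
E
```

```text
26.6333 [ 0.93377199  0.0693942   0.21526137 -0.63736971  2.62494038 -1.01072687] [[-0.92298421  0.21718801  0.31769406  0.20032569]
 [ 0.20736947  0.97611117 -0.06484508  0.13276575]
 [-0.3241883   0.00602906 -0.94597336  0.82271476]
 [ 0.          0.          0.          1.        ]]
```

Emit:
{"name": "apply_moves", "arguments": {
  "targets": [
    {"jaw": 0, "dx": 0.7, "dy": -0.4, "dz": -1, "roll": 0},
    {"jaw": 0, "dx": 0.7, "dy": -0.4, "dz": -1, "roll": 0},
    {"jaw": 0, "dx": 0.7, "dy": -0.4, "dz": -1, "roll": 0},
    {"jaw": 0, "dx": 0.7, "dy": -0.4, "dz": -1, "roll": 0},
    {"jaw": 0, "dx": 0.7, "dy": -0.4, "dz": -1, "roll": 0},
    {"jaw": 0, "dx": 0.7, "dy": -0.4, "dz": -1, "roll": 0},
    {"jaw": 0, "dx": 0.7, "dy": -0.4, "dz": -1, "roll": 0},
    {"jaw": 0, "dx": 0.7, "dy": -0.4, "dz": -1, "roll": 0},
    {"jaw": 0, "dx": 0.7, "dy": -0.4, "dz": -1, "roll": 0},
    {"jaw": 0, "dx": 0.7, "dy": -0.4, "dz": -1, "roll": 0}
  ]
}}

```text
time: 27.47
tcp_pos: [0.175, 0.0842, 0.838]
tcp_rot: [[-0.908, 0.207, 0.364], [0.205, 0.978, -0.044], [-0.365, 0.035, -0.93]]
force: [0.6, 0.3, -2.0]
gripper_width: 0.0079
gripper_force: 59.4
```

```bash
python3 - <<'E'
from h import *
o=observe(); T=tcp(); print(o['time'],o['qpos'],T)
go([.42,-.05,.45])
for r in [0,-.03,-.06,-.09]:
    from scipy.spatial.transform import Rotation as R
    print(r,(T[:3,:3]@R.from_euler('z',r*np.pi/2).as_matrix())[:,1])
E
```

```text
27.4667 [ 9.28568200e-01  2.36933973e-04  2.15182589e-01 -6.99462605e-01
  2.62498341e+00 -1.09083841e+00] [[-0.90801115  0.20658861  0.36446797  0.17502206]
 [ 0.20494571  0.97779951 -0.04365063  0.08419684]
 [-0.36539433  0.03506089 -0.9301923   0.83799489]
 [ 0.          0.          0.          1.        ]]
units [-0.361 -0.314  1.52 ] rows min 11.464811612108091
0 [0.20658861 0.97779951 0.03506089]
-0.03 [0.16358609 0.98636829 0.01780954]
-0.06 [1.20220368e-01 9.92747095e-01 5.18643994e-04]
-0.09 [ 0.07658773  0.99692175 -0.0167734 ]
```

```bash
python3 - <<'E'
from h import *
go([.46,-.045,.31])
E
```

```text
units [-0.308 -0.287  2.002] rows min 14.718104042464086
```

Emit:
{"name": "apply_moves", "arguments": {
  "targets": [
    {"jaw": 0, "dx": -0.02, "dy": -0.02, "dz": 0.13, "roll": -0.02},
    {"jaw": 0, "dx": -0.04, "dy": -0.04, "dz": 0.26, "roll": -0.04},
    {"jaw": 0, "dx": -0.06, "dy": -0.06, "dz": 0.39, "roll": -0.06},
    {"jaw": 0, "dx": -0.08, "dy": -0.08, "dz": 0.52, "roll": -0.06},
    {"jaw": 0, "dx": -0.1, "dy": -0.1, "dz": 0.65, "roll": -0.06},
    {"jaw": 0, "dx": -0.13, "dy": -0.13, "dz": 0.78, "roll": -0.06},
    {"jaw": 0, "dx": -0.16, "dy": -0.15, "dz": 0.9, "roll": -0.06},
    {"jaw": 0, "dx": -0.19, "dy": -0.18, "dz": 1, "roll": -0.06},
    {"jaw": 0, "dx": -0.25, "dy": -0.25, "dz": 1, "roll": -0.06},
    {"jaw": 0, "dx": -0.3, "dy": -0.28, "dz": 1, "roll": -0.06}
  ]
}}

```text
time: 28.3
tcp_pos: [0.3484, -0.0324, 0.5831]
tcp_rot: [[-0.927, 0.125, 0.354], [0.117, 0.992, -0.045], [-0.357, -0.0, -0.934]]
force: [0.1, 0.1, -1.5]
gripper_width: 0.0079
gripper_force: 59.3
```

```bash
python3 - <<'E'
from h import *
print(tcp()); go([.46,-.045,.31])
E
```

```text
[[-9.26688101e-01  1.25003565e-01  3.54433734e-01  3.48412833e-01]
 [ 1.16652362e-01  9.92156251e-01 -4.49243704e-02 -3.24181341e-02]
 [-3.57269351e-01 -2.85347179e-04 -9.34001354e-01  5.83134663e-01]
 [ 0.00000000e+00  0.00000000e+00  0.00000000e+00  1.00000000e+00]]
units [-0.024  0.005  0.984] rows min 7.081959203989978
```

Emit:
{"name": "apply_moves", "arguments": {
  "targets": [
    {"jaw": 0, "dx": -0.003, "dy": 0, "dz": 0.13, "roll": 0},
    {"jaw": 0, "dx": -0.006, "dy": 0, "dz": 0.26, "roll": 0},
    {"jaw": 0, "dx": -0.01, "dy": 0, "dz": 0.39, "roll": 0},
    {"jaw": 0, "dx": -0.013, "dy": 0, "dz": 0.52, "roll": 0},
    {"jaw": 0, "dx": -0.016, "dy": 0, "dz": 0.65, "roll": 0},
    {"jaw": 0, "dx": -0.02, "dy": 0, "dz": 0.78, "roll": 0},
    {"jaw": 0, "dx": -0.024, "dy": 0.005, "dz": 0.9, "roll": 0},
    {"jaw": 0.09, "dx": -0.024, "dy": 0.005, "dz": 0.98, "roll": 0},
    {"jaw": 0.102, "dx": -0.024, "dy": 0.005, "dz": 0.98, "roll": 0},
    {"jaw": 0.106, "dx": -0.024, "dy": 0.005, "dz": 0.98, "roll": 0}
  ]
}}

```text
time: 29.13
tcp_pos: [0.462, -0.0413, 0.3168]
tcp_rot: [[-0.925, 0.121, 0.361], [0.113, 0.993, -0.043], [-0.364, 0.001, -0.931]]
force: [0.4, -0.2, -0.5]
gripper_width: 0.0091
gripper_force: 19.4
```

```bash
python3 - <<'E'
from h import *
np.set_printoptions(precision=4,suppress=True)
print(tcp()[:3,3],observe()['gripper_force']); p=held(); cv2.imwrite('pics/s5.png',p[:,:,::-1])
E
```

```text
[ 0.462  -0.0413  0.3168] 19.445555806159973
pts [235 158   5  75 372] cen [ 0.4609 -0.0447  0.2081] u [ 0.012  -0.0057  0.9999] tilt deg 0.7591154430013095 grip-cen dir [-0.0267  0.0328  0.9991]
pinch [ 0.4577 -0.0408  0.328 ]
```

The stirrer is already within about 1° of plumb with the hand tilted. I'll measure its collar and the slot in the same camera.

```bash
python3 - <<'E'
from h import *
np.set_printoptions(precision=4,suppress=True)
p,d=imaging.read_camera('side'); c=cloud('side',d); T=tcp()
m=(np.abs(c[...,0]-.461)<.03)&(np.abs(c[...,1]+.04)<.03)&(c[...,2]<.31)&(c[...,2]>.1)
q=c[m]
for a in np.arange(.255,.31,.004):
    k=(q[:,2]>=a)&(q[:,2]<a+.004)
    if k.any(): print('%.3f'%a,k.sum(),'x',q[k,0].min(),q[k,0].max(),'ymin',q[k,1].min(), 'rgb',p[m][k].mean(0).round())
for n in ('side','top'):
    if n=='top': p,d=imaging.read_camera('top'); c=cloud('top',d)
    q=c[blue(p)]; q=q[(q[:,2]>.185)&(q[:,2]<.215)&(q[:,1]<0.02)&(q[:,1]>-.08)]
    for a in np.arange(.59,.68,.006):
        k=(q[:,0]>=a)&(q[:,0]<a+.006); ys=np.sort(q[k,1]); 
        if len(ys)>3: 
            g=np.argmax(np.diff(ys)); print(n,'%.3f'%a,len(ys),ys[0],'|',ys[g],ys[g+1],'|',ys[-1],'z',q[k,2].max())
E
```

```text
0.255 11 x 0.4595325600400636 0.46747365135156344 ymin -0.047525066434707997 rgb [91. 88. 83.]
0.259 11 x 0.45972232015455605 0.46741831744679446 ymin -0.0479369890427247 rgb [91. 87. 82.]
0.263 10 x 0.45972147208638253 0.46749543290835915 ymin -0.046302012347398835 rgb [90. 86. 81.]
0.267 10 x 0.4598287290647005 0.46755925665983356 ymin -0.0470819089819986 rgb [91. 88. 82.]
0.271 10 x 0.45986986689817794 0.4675997374543323 ymin -0.04617984562303301 rgb [89. 86. 81.]
0.275 10 x 0.45991674314490916 0.4676606467769235 ymin -0.04682024950379671 rgb [89. 86. 80.]
0.279 9 x 0.4599686312112969 0.4676974197895338 ymin -0.04560225813476204 rgb [90. 88. 83.]
0.283 10 x 0.4600947174303038 0.4676792765841862 ymin -0.047732340338822565 rgb [93. 91. 84.]
0.287 6 x 0.45998284278168294 0.4728053254672408 ymin -0.05035440638109079 rgb [92. 88. 82.]
0.291 30 x 0.44891575798896666 0.47701083714974374 ymin -0.05745889835470319 rgb [66. 64. 60.]
0.295 33 x 0.4488147705348383 0.4769275798610194 ymin -0.05859129519064343 rgb [41. 40. 40.]
0.299 50 x 0.4491075995274576 0.4773228707204271 ymin -0.0575200024
[... 2765 characters left out ...]
542960685 -0.019772702566350858 | -0.013617853917122669 z 0.2032000269655907
top 0.632 12 -0.042471192263301344 | -0.03628569349211999 -0.01959756201710333 | -0.01391595718276789 z 0.2023460794386831
top 0.638 19 -0.04220748139821012 | -0.0312425464475011 -0.028136607494062216 | -0.011713010072596786 z 0.20129848428047303
top 0.644 23 -0.042992904810366994 | -0.014409477875210353 -0.01051986166931615 | -0.01051986166931615 z 0.20302834467210662
top 0.650 24 -0.042202609799527446 | -0.022989395988364858 -0.019779164997154958 | -0.011031245991552474 z 0.2019980210322625
top 0.656 7 -0.039025696883648486 | -0.025510278348323312 -0.016712420243362502 | -0.016712420243362502 z 0.20239435735807643
```

Emit:
{"name": "apply_moves", "arguments": {
  "targets": [
    {"jaw": 0, "dx": 0, "dy": 0, "dz": 0, "roll": 0},
    {"jaw": 0, "dx": 0, "dy": 0, "dz": 0, "roll": 0},
    {"jaw": 0, "dx": -0.02, "dy": 0.006, "dz": 0.04, "roll": 0},
    {"jaw": 0, "dx": -0.05, "dy": 0.016, "dz": 0.1, "roll": 0},
    {"jaw": 0, "dx": -0.09, "dy": 0.03, "dz": 0.18, "roll": 0},
    {"jaw": 0, "dx": -0.13, "dy": 0.042, "dz": 0.25, "roll": 0},
    {"jaw": 0, "dx": -0.16, "dy": 0.052, "dz": 0.31, "roll": 0},
    {"jaw": 0, "dx": -0.183, "dy": 0.059, "dz": 0.353, "roll": 0},
    {"jaw": 0, "dx": -0.183, "dy": 0.059, "dz": 0.353, "roll": 0},
    {"jaw": 0, "dx": -0.183, "dy": 0.059, "dz": 0.353, "roll": 0}
  ]
}}

```text
time: 30.12
tcp_pos: [0.5541, -0.034, 0.2398]
tcp_rot: [[-0.924, 0.119, 0.364], [0.111, 0.993, -0.043], [-0.367, 0.001, -0.93]]
force: [0.4, -0.8, -0.9]
gripper_width: 0.0076
gripper_force: 58.5
```

```bash
python3 - <<'E'
from h import *
np.set_printoptions(precision=4,suppress=True)
T=tcp(); print(T[:3,3],observe()['time'])
w,dw=imaging.read_camera('wrist'); cw=cloud('wrist',dw,T@imaging.camera_info('wrist')['mount'])
p,d=imaging.read_camera('side'); c=cloud('side',d)
cv2.imwrite('pics/c6.png',cv2.resize(cv2.hconcat([w[:,:,::-1],p[:,:,::-1]]),(800,300)))
m=(np.abs(c[...,0]-T[0,3])<.025)&(np.abs(c[...,1]-T[1,3])<.025)&(c[...,2]<T[2,3]-.01)&(c[...,2]>.06); q=c[m]
for a in np.arange(.07,.23,.01 if 1 else 0):
    k=(q[:,2]>=a)&(q[:,2]<a+.01)
    if k.any(): print('%.3f'%a,k.sum(),'x',q[k,0].min(),q[k,0].max(),'y',np.median(q[k,1]))
for n,pp,cc in (('side',p,c),('wrist',w,cw)):
    q=cc[blue(pp,90)]; q=q[(q[:,2]>.185)&(q[:,2]<.215)&(q[:,1]<0.02)&(q[:,1]>-.08)]
    for a in np.arange(.59,.64,.008):
        k=(q[:,0]>=a)&(q[:,0]<a+.008); ys=np.sort(q[k,1]); 
        if len(ys)>3: 
            g=np.argmax(np.diff(ys)); print(n,'%.3f'%a,len(ys),ys[0],'|',ys[g],ys[g+1],'|',ys[-1],'z',q[k,2].max())
E
```

```text
[ 0.5541 -0.034   0.2398] 30.1167
0.070 16 x 0.5497337011939766 0.5584881147458061 y -0.0376447874728108
0.080 21 x 0.5493282486140825 0.5583278365546684 y -0.03715978567786504
0.090 22 x 0.549296413740912 0.5578811351797023 y -0.03688121007938516
0.100 20 x 0.5489342536936619 0.5575905324699546 y -0.0366518340277609
0.110 17 x 0.5501224218153224 0.5569663914582076 y -0.03767998856488175
0.120 17 x 0.5501547982556697 0.5567562021161746 y -0.037986708920910606
0.130 21 x 0.5499007872050798 0.5588848463526704 y -0.03743310859615934
0.140 24 x 0.5498286221409056 0.5583634975078694 y -0.03738801552879145
0.150 21 x 0.5493366758467365 0.5581375069249663 y -0.03717331107174704
0.160 22 x 0.5493189277267222 0.557579485960181 y -0.03757340202908349
0.170 18 x 0.5506689519142576 0.556929532429685 y -0.037971725489315766
0.180 24 x 0.5504822505848689 0.5594652478803088 y -0.037125181961259635
0.190 23 x 0.5502381427624478 0.558673255554021 y -0.03755727967175271
0.200 22 x 0.550186495033378 0.5584908129586958 y -0.037749504227149566
0.210 54 x 0.539549772501307 0.5669930263071847 y -0.04604354
[... 505 characters left out ...]
159206 -0.025568583546942247 | -0.01772647446144504 z 0.20088443068695352
side 0.622 27 -0.04804862837371171 | -0.03837387859271435 -0.024694280644592337 | -0.02007161263588153 z 0.2012691898992131
side 0.630 29 -0.04701334261785606 | -0.03873514379339671 -0.025014363832147724 | -0.01604652287974173 z 0.2003272298319614
side 0.638 33 -0.04796065726029741 | -0.04059114708931899 -0.034852986590493185 | -0.01497594935447677 z 0.200685829817325
wrist 0.590 60 -0.017229355030854734 | -0.017229355030854734 -0.01670580795765915 | -0.011508515069798457 z 0.20329765246140938
wrist 0.598 6 -0.019005514904146783 | -0.019005514904146783 -0.018224593602940896 | -0.017294978004706665 z 0.19635979694533412
```

View pics/c6.png

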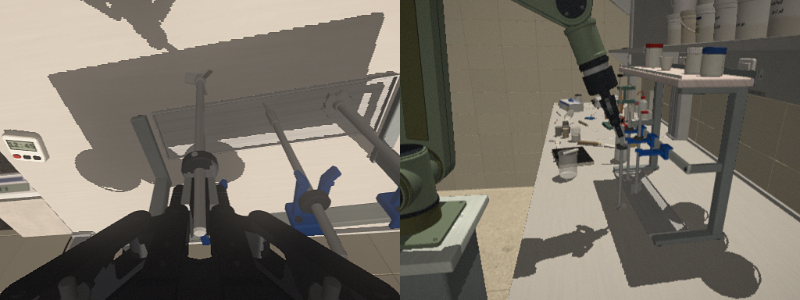

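```bash
python3 - <<'E'
from h import *
np.set_printoptions(precision=4,suppress=True)
T=tcp(); w,dw=imaging.read_camera('wrist'); c=cloud('wrist',dw,T@imaging.camera_info('wrist')['mount'])
q=c[(np.abs(c[...,0]-.555)<.03)&(np.abs(c[...,1]+.034)<.03)&(c[...,2]>.05)&(c[...,2]<.235)]
for a in np.arange(.06,.235,.01):
    k=(q[:,2]>=a)&(q[:,2]<a+.01)
    if k.sum()>3: print('%.3f'%a,k.sum(),'x',q[k,0].min(),q[k,0].max(),'y',q[k,1].min(),q[k,1].max(),'mid',(q[k,1].min()+q[k,1].max())/2)
b=blue(w,90); q=c[b]; 
k=(q[:,0]>.57)&(q[:,0]<.62)&(q[:,1]<.02)&(q[:,1]>-.1)&(q[:,2]>.17); v,u=np.where(b)
q=q[k];u=u[k];v=v[k]
for s in (u<240,u>=270,(u>=240)&(u<270)):
    if s.any(): print(s.sum(),q[s].min(0),q[s].max(0),u[s].min(),u[s].max(),v[s].min(),v[s].max())
E
```

```text
0.060 37 x 0.5481336992956453 0.5521673762750858 y -0.03612212376521863 -0.027721946487509412 mid -0.03192203512636402
0.070 38 x 0.5485705629400559 0.5520644015311894 y -0.03601913814279853 -0.02792509696955526 mid -0.03197211755617689
0.080 40 x 0.5482877460063744 0.5522226931270687 y -0.03706725324919717 -0.02798787142938322 mid -0.032527562339290196
0.090 45 x 0.5483044495665148 0.5523397866788511 y -0.03707661440058717 -0.028201671387818074 mid -0.032639142894202625
0.100 50 x 0.5484385195386298 0.5531301929312288 y -0.036928234362131454 -0.02764467688592842 mid -0.03228645562402994
0.110 58 x 0.5484656807659594 0.5528515341703039 y -0.03679169702409607 -0.027642032022033663 mid -0.03221686452306487
0.120 64 x 0.5484450824533036 0.5532602977965054 y -0.03663989342022354 -0.027891004571394422 mid -0.03226544899580898
0.130 63 x 0.5486496069253882 0.5534553745324854 y -0.036549552157776694 -0.028040532039489294 mid -0.032295042098632994
0.140 76 x 0.5485120413168804 0.552640047089943 y -0.037366138424497666 -0.028170629338703942 mid -0.032768383881600804
0.150 78 x 0.5486044967819
[... 418 characters left out ...]
73866 mid -0.03287028294734527
0.190 118 x 0.5487461876806523 0.5531783102642417 y -0.03757988489454231 -0.028321234737796873 mid -0.032950559816169595
0.200 13 x 0.5490378199541078 0.5508626456483833 y -0.036386584995032584 -0.02972805683003031 mid -0.03305732091253145
0.210 334 x 0.5381622176517411 0.5562717081069253 y -0.04796422856041884 -0.018230321262656404 mid -0.03309727491153762
0.220 1065 x 0.5378824041349157 0.562692330054439 y -0.047913447251519456 -0.018535640024658094 mid -0.03322454363808877
0.230 87 x 0.5488272053993145 0.552715552112202 y -0.036757723401654785 -0.02907863558982066 mid -0.03291817949573772
76 [ 0.5939 -0.0191  0.1934] [ 0.6009 -0.0115  0.2034] 280 290 228 240
```

The left half (wrist view) shows the shaft at column 200 and the empty fork's flare tips beside the pads at (222,183). The stirrer is on the slot line to within about 1 mm and the collar is clear above the lips, so I'll slide it in under the board.

Emit:
{"name": "apply_moves", "arguments": {
  "targets": [
    {"jaw": 0, "dx": -0.03, "dy": 0.006, "dz": 0.012, "roll": 0},
    {"jaw": 0, "dx": -0.06, "dy": 0.012, "dz": 0.024, "roll": 0},
    {"jaw": 0, "dx": -0.09, "dy": 0.017, "dz": 0.035, "roll": 0},
    {"jaw": 0, "dx": -0.12, "dy": 0.023, "dz": 0.047, "roll": 0},
    {"jaw": 0, "dx": -0.15, "dy": 0.028, "dz": 0.059, "roll": 0},
    {"jaw": 0, "dx": -0.18, "dy": 0.034, "dz": 0.071, "roll": 0},
    {"jaw": 0, "dx": -0.21, "dy": 0.04, "dz": 0.083, "roll": 0},
    {"jaw": 0, "dx": -0.239, "dy": 0.045, "dz": 0.094, "roll": 0},
    {"jaw": 0, "dx": -0.239, "dy": 0.045, "dz": 0.094, "roll": 0},
    {"jaw": 0, "dx": -0.239, "dy": 0.045, "dz": 0.094, "roll": 0}
  ]
}}

```text
time: 31.1
tcp_pos: [0.6326, -0.0298, 0.2394]
tcp_rot: [[-0.924, 0.12, 0.364], [0.112, 0.993, -0.043], [-0.366, 0.001, -0.93]]
force: [0.1, -0.5, -2.4]
gripper_width: 0.0079
gripper_force: 58.8
```

```bash
python3 - <<'E'
from h import *
np.set_printoptions(precision=4,suppress=True)
T=tcp(); o=observe(); print(T,o['force'],o['moment'])
p,d=imaging.read_camera('side'); c=cloud('side',d)
cv2.imwrite('pics/s7.png',cv2.resize(p[100:260,230:390,::-1],(640,640))[:600])
m=(np.abs(c[...,0]-T[0,3])<.025)&(np.abs(c[...,1]-T[1,3])<.025)&(c[...,2]<T[2,3]-.005)&(c[...,2]>.06); q=c[m]; rgb=p[m].astype(int)
dark=(rgb.max(1)<75)
for a in np.arange(.07,.24,.006):
    k=(q[:,2]>=a)&(q[:,2]<a+.006)
    if k.any(): print('%.3f'%a,k.sum(),'x',q[k,0].min(),q[k,0].max(),'y',np.median(q[k,1]),rgb[k].mean(0).round())
E
```

```text
[[-0.9238  0.1196  0.3638  0.6326]
 [ 0.1116  0.9928 -0.043  -0.0298]
 [-0.3664  0.0009 -0.9305  0.2394]
 [ 0.      0.      0.      1.    ]] [ 0.1278 -0.5337 -2.4474] [0.0117 0.4034 0.0217]
0.070 11 x 0.6274846467060637 0.6345552591975261 y -0.03270647821648187 [89. 86. 81.]
0.076 11 x 0.6274858356630646 0.6364077718847466 y -0.03294108825815323 [85. 83. 78.]
0.082 13 x 0.6267686257101907 0.6357071733297865 y -0.03311980873239195 [90. 87. 82.]
0.088 12 x 0.6273460082386364 0.635637805677849 y -0.03260291650906222 [84. 82. 78.]
0.094 11 x 0.6272021068327027 0.6352465783781529 y -0.03273663935503812 [89. 86. 82.]
0.100 11 x 0.6276940749460381 0.6345862628045071 y -0.03276412502402004 [89. 86. 81.]
0.106 12 x 0.6286483445670752 0.6365955251026247 y -0.033376462736666446 [92. 89. 84.]
0.112 11 x 0.6276706251864441 0.636147132643518 y -0.032043081212655866 [90. 87. 82.]
0.118 15 x 0.6279161210836973 0.6353340939466119 y -0.03399000579872713 [91. 88. 83.]
0.124 11 x 0.6286413639778056 0.635452259475591 y -0.032773250813430854 [91. 88. 83.]
0.130 10 x 0.6280419399135526 0.637182515721623 y 
[... 797 characters left out ...]
4. 81.]
0.190 26 x 0.6080416146437376 0.6558621863757647 y -0.045828269402794386 [ 68.  79. 101.]
0.196 145 x 0.6075628161940005 0.6567416330027503 y -0.039091155551131185 [20. 47. 85.]
0.202 22 x 0.6084632072653022 0.6365380831950453 y -0.03392175374440931 [63. 71. 85.]
0.208 17 x 0.6190655014748953 0.6436944123444287 y -0.04230968876495611 [69. 67. 66.]
0.214 44 x 0.6183607295979502 0.6476883900423852 y -0.04212940133224147 [44. 43. 41.]
0.220 51 x 0.6191493580747582 0.6456523219524779 y -0.03321935861994174 [45. 45. 44.]
0.226 15 x 0.6284618632818391 0.6358298970225195 y -0.03341843789120047 [87. 84. 81.]
0.232 5 x 0.6293493323191419 0.6361484945208057 y -0.03284968884912598 [81. 80. 76.]
```

View pics/s7.png

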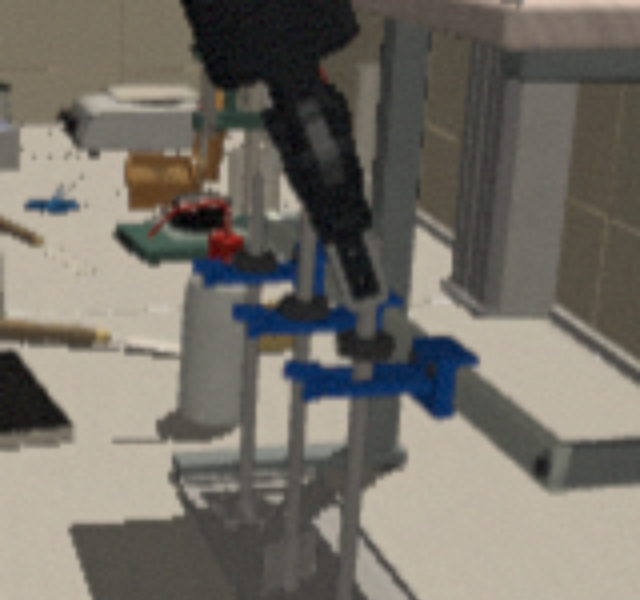

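The crop shows the shaft in the empty fork's slot at (360,380), with the collar at (365,345) just above the prongs and behind the lips. I'll lower it now.

Emit:
{"name": "apply_moves", "arguments": {
  "targets": [
    {"jaw": 0, "dx": 0.003, "dy": 0, "dz": 0.01, "roll": 0},
    {"jaw": 0, "dx": 0.006, "dy": 0, "dz": 0.02, "roll": 0},
    {"jaw": 0, "dx": 0.009, "dy": 0, "dz": 0.03, "roll": 0},
    {"jaw": 0, "dx": 0.012, "dy": 0, "dz": 0.038, "roll": 0},
    {"jaw": 0, "dx": 0.012, "dy": 0, "dz": 0.038, "roll": 0},
    {"jaw": 0, "dx": 0.012, "dy": 0, "dz": 0.038, "roll": 0},
    {"jaw": 0, "dx": 0.012, "dy": 0, "dz": 0.038, "roll": 0},
    {"jaw": 0, "dx": 0.012, "dy": 0, "dz": 0.038, "roll": 0},
    {"jaw": 0, "dx": 0.012, "dy": 0, "dz": 0.038, "roll": 0},
    {"jaw": 0, "dx": 0.012, "dy": 0, "dz": 0.038, "roll": 0}
  ]
}}

```text
time: 31.98
tcp_pos: [0.6332, -0.03, 0.2285]
tcp_rot: [[-0.923, 0.12, 0.365], [0.112, 0.993, -0.043], [-0.368, 0.001, -0.93]]
force: [-2.7, -0.4, 3.9]
gripper_width: 0.0073
gripper_force: 59.1
```

Contact felt (+4 N upward), so the collar is resting on the prongs. I'll release gently.

Emit:
{"name": "apply_moves", "arguments": {
  "targets": [
    {"jaw": 0.09, "dx": 0, "dy": 0, "dz": 0, "roll": 0},
    {"jaw": 0.1, "dx": 0, "dy": 0, "dz": 0, "roll": 0},
    {"jaw": 0.11, "dx": 0, "dy": 0, "dz": 0, "roll": 0},
    {"jaw": 0.12, "dx": 0, "dy": 0, "dz": 0, "roll": 0},
    {"jaw": 0.14, "dx": 0, "dy": 0, "dz": 0, "roll": 0},
    {"jaw": 0.18, "dx": 0, "dy": 0, "dz": 0, "roll": 0},
    {"jaw": 0.22, "dx": 0, "dy": 0, "dz": 0, "roll": 0},
    {"jaw": 0.26, "dx": 0, "dy": 0, "dz": 0, "roll": 0},
    {"jaw": 0.3, "dx": 0, "dy": 0, "dz": 0, "roll": 0},
    {"jaw": 0.3, "dx": 0, "dy": 0, "dz": 0, "roll": 0}
  ]
}}

```text
time: 32.82
tcp_pos: [0.6331, -0.0299, 0.2279]
tcp_rot: [[-0.923, 0.12, 0.365], [0.112, 0.993, -0.043], [-0.367, 0.001, -0.93]]
force: [0.5, -0.2, 0.9]
gripper_width: 0.0258
gripper_force: 0.0
```

```bash
python3 - <<'E'
from h import *
np.set_printoptions(precision=4,suppress=True)
T=tcp(); o=observe(); print(T[:3,3],o['gripper_width'])
p,d=imaging.read_camera('side'); c=cloud('side',d)
m=(np.abs(c[...,0]-T[0,3])<.025)&(np.abs(c[...,1]-T[1,3])<.025)&(c[...,2]<T[2,3]+.01)&(c[...,2]>.04); q=c[m]; rgb=p[m].astype(int)
for a in np.arange(.05,.235,.006):
    k=(q[:,2]>=a)&(q[:,2]<a+.006)
    if k.any(): print('%.3f'%a,k.sum(),'x',q[k,0].min(),q[k,0].max(),'y',np.median(q[k,1]),rgb[k].mean(0).round())
E
```

```text
[ 0.6331 -0.0299  0.2279] 0.025786127289205183
0.050 12 x 0.6286644454016522 0.63800897027151 y -0.03380951187827186 [85. 83. 79.]
0.056 12 x 0.628723028318799 0.6375428638884162 y -0.03299369238982186 [83. 81. 76.]
0.062 12 x 0.6292579716249836 0.6369636204199098 y -0.033746605608791336 [85. 83. 78.]
0.068 10 x 0.629667695102936 0.6365170465380624 y -0.033752806855008644 [89. 86. 81.]
0.074 9 x 0.6293196469454332 0.6363068236423413 y -0.03324410917743148 [86. 83. 79.]
0.080 13 x 0.629497367023691 0.6384818036931539 y -0.03335437072595859 [91. 88. 83.]
0.086 11 x 0.6293534862939201 0.6380364036402493 y -0.03360295786146361 [90. 87. 82.]
0.092 14 x 0.6289403579443685 0.6373299326114493 y -0.0335224336042344 [94. 91. 86.]
0.098 12 x 0.629043900039702 0.6366870124967902 y -0.03397706963946939 [95. 92. 87.]
0.104 10 x 0.630112265714734 0.6366722339344717 y -0.03293135615293091 [90. 88. 82.]
0.110 11 x 0.6294164744629313 0.6384707744919813 y -0.03293059806305265 [93. 89. 85.]
0.116 13 x 0.6294211023037117 0.6384066588583577 y -0.034158487867328 [94. 91. 85.]
0.122 13 x 0.6291042762389444 
[... 899 characters left out ...]
02 [90. 86. 81.]
0.188 4 x 0.6248756435170705 0.6571372365148813 y -0.04330084955706459 [53. 63. 84.]
0.194 88 x 0.6093662742111571 0.6565630549480779 y -0.04541060390298585 [31. 56. 94.]
0.200 75 x 0.6085595469149513 0.6564954342026665 y -0.04203726635555882 [27. 42. 64.]
0.206 64 x 0.618660864857252 0.6478764724263928 y -0.037395637108649016 [42. 41. 41.]
0.212 15 x 0.6293028312603623 0.6378084157365721 y -0.03391030441290521 [86. 83. 79.]
0.218 8 x 0.629065722235803 0.6367685991256906 y -0.03380851676934221 [88. 85. 81.]
0.224 10 x 0.619823206573425 0.6318720184311375 y -0.0483888583256295 [84. 84. 84.]
0.230 29 x 0.6177029411398343 0.6391971759209265 y -0.047989775142705526 [77. 77. 75.]
```

It is seated and plumb. I'll back the hand out to the front.

Emit:
{"name": "apply_moves", "arguments": {
  "targets": [
    {"jaw": 0.3, "dx": 0.02, "dy": -0.004, "dz": -0.008, "roll": 0},
    {"jaw": 0.3, "dx": 0.05, "dy": -0.01, "dz": -0.02, "roll": 0},
    {"jaw": 0.3, "dx": 0.09, "dy": -0.017, "dz": -0.036, "roll": 0},
    {"jaw": 0.3, "dx": 0.13, "dy": -0.025, "dz": -0.052, "roll": 0},
    {"jaw": 0.3, "dx": 0.18, "dy": -0.034, "dz": -0.071, "roll": 0},
    {"jaw": 0.3, "dx": 0.24, "dy": -0.045, "dz": -0.095, "roll": 0},
    {"jaw": 0.3, "dx": 0.31, "dy": -0.058, "dz": -0.122, "roll": 0},
    {"jaw": 0.3, "dx": 0.39, "dy": -0.073, "dz": -0.154, "roll": 0},
    {"jaw": 0.3, "dx": 0.46, "dy": -0.086, "dz": -0.181, "roll": 0},
    {"jaw": 0.3, "dx": 0.46, "dy": -0.086, "dz": -0.181, "roll": 0}
  ]
}}

```text
time: 33.7
tcp_pos: [0.4774, -0.0377, 0.2269]
tcp_rot: [[-0.925, 0.12, 0.361], [0.112, 0.993, -0.043], [-0.364, 0.001, -0.932]]
force: [0.6, -0.4, -0.4]
gripper_width: 0.0256
gripper_force: 0.0
```

Emit:
{"name": "apply_moves", "arguments": {
  "targets": [
    {"jaw": 0.3, "dx": 0, "dy": 0, "dz": 0, "roll": 0},
    {"jaw": 0.3, "dx": 0, "dy": 0, "dz": 0, "roll": 0},
    {"jaw": 0.3, "dx": 0, "dy": 0, "dz": 0, "roll": 0},
    {"jaw": 0.3, "dx": 0, "dy": 0, "dz": 0, "roll": 0},
    {"jaw": 0.3, "dx": 0, "dy": 0, "dz": 0, "roll": 0},
    {"jaw": 0.3, "dx": 0, "dy": 0, "dz": 0, "roll": 0},
    {"jaw": 0.3, "dx": 0, "dy": 0, "dz": 0, "roll": 0},
    {"jaw": 0.3, "dx": 0, "dy": 0, "dz": 0, "roll": 0},
    {"jaw": 0.3, "dx": 0, "dy": 0, "dz": 0, "roll": 0},
    {"jaw": 0.3, "dx": 0, "dy": 0, "dz": 0, "roll": 0}
  ]
}}

```text
time: 34.53
tcp_pos: [0.4828, -0.0378, 0.2277]
tcp_rot: [[-0.923, 0.12, 0.365], [0.112, 0.993, -0.043], [-0.367, 0.001, -0.93]]
force: [-0.2, 0.6, 0.1]
gripper_width: 0.0256
gripper_force: 0.0
```

```bash
python3 - <<'E'
from h import *
T=tcp(); print(T[:3,3],observe()['time'])
p,d=imaging.read_camera('side'); c=cloud('side',d)
q=c[(np.abs(c[...,0]-.634)<.025)&(np.abs(c[...,1]+.03)<.025)&(c[...,2]<.27)&(c[...,2]>.04)]
for a in np.arange(.05,.27,.02):
    k=(q[:,2]>=a)&(q[:,2]<a+.02)
    if k.any(): print('%.3f'%a,k.sum(),np.median(q[k],0).round(4))
cv2.imwrite('pics/s8.png',cv2.resize(p[100:260,180:390,::-1],(787,600)))
E
```

```text
[ 0.48279428 -0.03781322  0.22772219] 34.5333
0.050 39 [ 0.6325 -0.0332  0.0596]
0.070 40 [ 0.6332 -0.0337  0.0809]
0.090 38 [ 0.6323 -0.0334  0.1004]
0.110 40 [ 0.6325 -0.0333  0.1208]
0.130 40 [ 0.633  -0.0337  0.1393]
0.150 45 [ 0.6325 -0.0335  0.1601]
0.170 37 [ 0.6332 -0.0335  0.1798]
0.190 220 [ 0.6303 -0.0431  0.2003]
0.210 57 [ 0.6323 -0.0339  0.2173]
0.230 47 [ 0.6326 -0.0338  0.2401]
0.250 34 [ 0.6326 -0.0333  0.2566]
```

View pics/s8.png

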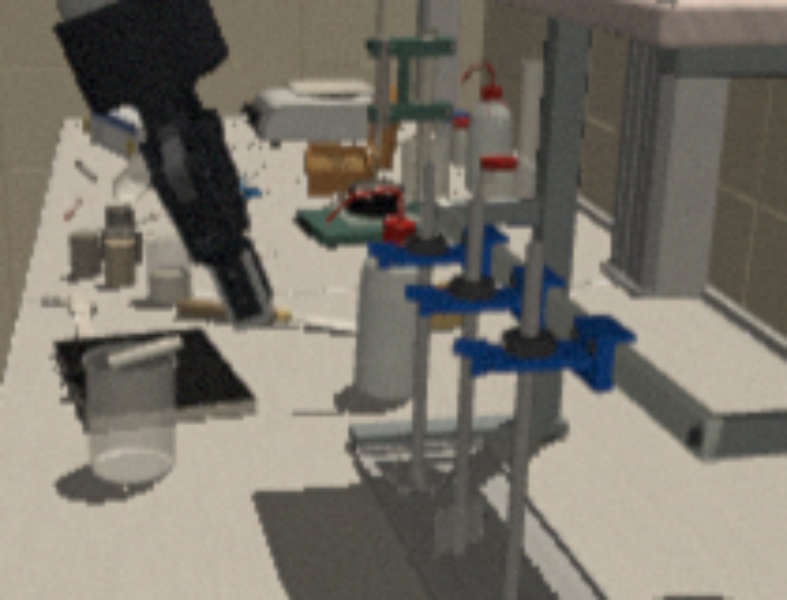

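The view shows the stirrer hanging plumb in its fork with the collar at (528,342). Its neighbours hang undisturbed at (470,288) and (427,243), and the hand is clear, so I'll hand the job in.

```bash
python3 -c "
from plant import finish_job
print(finish_job())"
```

```text
the job is handed in; nothing more can be done
None
```

The propeller stirrer hangs plumb and released in the empty blue fork, and the job was handed in at about 34.5 s with no verdict returned; it slipped out of the grip once early on and was picked up again, and the hanging stirrers, beaker and wash bottle looked undisturbed in the last side view.

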